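# Press freshly taped test blocks in the quick clamp

### The job

The test blocks in the yellow bin have just been joined with red tape: take them out one at a time and stand them all side by side on the clamp's aluminium bed between the jaws, squarely in line with the black pads, with the tape seams parallel to the jaw faces, then squeeze the clamp's orange trigger again and again until the jaws hold the whole row tight. Let go and leave the row pressed for a good four seconds, then press the red release tab until the jaw has sprung all the way open, and set every block down in the aluminium tray. Leave the other things on the bench where they are.

Things in the scene. Friction and masses are not known exactly. Their poses are not given: they have to be found in the camera images.
- clamp: a quick bar clamp lying flat on a fixed plywood board (12 mm thick). Origin on the bench below the bar; x along the bar from grip to moving jaw, y towards grip and trigger, z up. Steel bar: 20 wide, 8 thick, centre z 38, along y = 0. Blue casting: x -150 to -54, y -21 to 21, up to z 56. Jaws reach to y = -128, z 23 to 53. Closing pushes the bar's tail out of the casting, from x -160 to at most -250
- clamp_bed (a point): the pressing place on the aluminium bed's top (20 above the bench), axes as clamp; there at x 18, y -100. Midway between the pads of the open jaws: pad faces at x -58 and +58 from here, 50 wide in y, centred on this y. The bed reaches 48 mm to -y and 86 to +y of here; the bar's near edge is 90 away in +y. Blocks stand with their x along the clamp's x, widths centred on this y
- clamp_jaw (a joint): travel of the bar with the moving jaw, m: 0 = fully open, to 0.090; the gap between the pads is 116 mm less this. It advances in 4 mm ratchet clicks (two, now and then three, for a full squeeze of the trigger) and stays there; only the release tab frees it, and then a spring drives it open at about 0.2 m/s for as long as the tab is held down
- fixed_jaw: the jaw that is part of the casting, with a black rubber pad 50 mm wide and 30 mm tall; its pad faces +x. Origin as clamp
- press_pad: the black rubber pad (8 x 50 x 30 mm) on the moving jaw, facing -x, on a spring that yields up to 10 mm (1.7 N per mm) so that it keeps pressing. Its frame is parallel to clamp's, and equals it when the jaw is open: the pad face lies at x 76, y -100, z 38 mm in it
- trigger (a joint): the orange sprung trigger on an upright pivot; rad, 0 = let go, 0.32 = fully squeezed towards the grip. Let it go fully (below 0.03) between squeezes and before using the release tab. 3 to 4 N moves it while the jaws are free; tightening needs a grip of about 25 to 35 N. When the jaws are tight it stops part-way and the jaw gains no more clicks
- trigger_front (a point): front face of the trigger, 54 mm from its pivot, z 38 mm; the trigger is 12 thick, 22 tall (z 27 to 49) and ends at about y = 105 mm in the clamp. Grip and trigger together measure about 56 mm along the clamp's x here when let go, 39 mm fully squeezed
- clamp_squeeze (a point): squeeze point, axes as clamp (there at x -126, y 70, z 38 mm). The fixed grey grip fills x -146 to -122, y 21 to 119, z 25 to 51 in the clamp; the trigger stands on its +x side. Jaws centred here from above, closing along the clamp's x, meet the grip's rear face just as the trigger is fully squeezed. The bench is free below
- release_tab (a joint): the red release tab, a rocker on top of the casting; rad, 0 = up, 0.34 = pressed fully down. About 0.2 frees the bar; it takes 3 to 7 N. It also rocks a little at each click of the ratchet
- release_tab_top (a point): middle of the red tab's upper face (22 x 20 mm), about 64 mm above the bench (the casting round it 56); it goes down about 10 mm when pressed from above at this point, with nothing taller round it
- bin: the open yellow bin, 262 x 146 x 40 mm, walls and floor 4 mm, fixed; origin at the centre of its underside, x along its length
- tray: the open aluminium tray with a paper liner, 262 x 146 x 16 mm, walls and floor 3 mm, fixed; origin at the centre of its underside, x along its length. Bin and tray stand on either side of the clamp, and change sides from start to start
- tray_in (a point): centre of the tray's inner floor, axes as tray
- block1: a test block: two aluminium plates, 10 mm each, joined by a 2 mm red tape seam; one rigid piece 22 mm thick (its x, through the seam), 44 wide (y), 30 tall, 0.08 kg; origin at the centre of its underside, z up; front and back alike. Two to four of the blocks are present. They start standing in a row along the bin's length, about 56 mm apart, widths across the bin
- block2: a test block: two aluminium plates, 10 mm each, joined by a 2 mm red tape seam; one rigid piece 22 mm thick (its x, through the seam), 44 wide (y), 30 tall, 0.08 kg; origin at the centre of its underside, z up; front and back alike. Two to four of the blocks are present. They start standing in a row along the bin's length, about 56 mm apart, widths across the bin
- block3: a test block: two aluminium plates, 10 mm each, joined by a 2 mm red tape seam; one rigid piece 22 mm thick (its x, through the seam), 44 wide (y), 30 tall, 0.08 kg; origin at the centre of its underside, z up; front and back alike. Two to four of the blocks are present. They start standing in a row along the bin's length, about 56 mm apart, widths across the bin
- block4: a test block: two aluminium plates, 10 mm each, joined by a 2 mm red tape seam; one rigid piece 22 mm thick (its x, through the seam), 44 wide (y), 30 tall, 0.08 kg; origin at the centre of its underside, z up; front and back alike. Two to four of the blocks are present. They start standing in a row along the bin's length, about 56 mm apart, widths across the bin
- stopwatch: a black stopwatch, 70 x 58 x 17 mm, lying on the bench; leave it alone
- marker: a felt marker with a green cap, 132 mm long, lying on the bench; leave it alone
- caliper: a digital caliper, 220 mm long, lying on the bench; leave it alone
- amber_bottle: a small amber bottle, 37 mm across, 95 mm tall; leave it alone
There are look-alikes about, which are no part of the job. Leave any blue, brown or green look-alike of the block4 alone.

How it is judged (in metres and radians):
On the way, in this order (a step that is already met when the one before it is completed fails the run):
1. every block stands on the bed between the jaws, seams parallel to the jaw faces, let go (x of block1 in the frame of clamp_bed between -0.052 and 0.052 m and y of block1 in the frame of clamp_bed between -0.013 and 0.013 m and z of block1 in the frame of clamp_bed between -0.005 and 0.006 m and angle between each of block1, block2, block3, block4's own z axis and vertical below 0.12 rad and angle between the x axis of each of block1, block2, block3, block4 and the x axis of clamp_bed, either way round below 0.15 rad and x of block2 in the frame of clamp_bed between -0.052 and 0.052 m and y of block2 in the frame of clamp_bed between -0.013 and 0.013 m and z of block2 in the frame of clamp_bed between -0.005 and 0.006 m and x of block3 in the frame of clamp_bed between -0.052 and 0.052 m and y of block3 in the frame of clamp_bed between -0.013 and 0.013 m and z of block3 in the frame of clamp_bed between -0.005 and 0.006 m and x of block4 in the frame of clamp_bed between -0.052 and 0.052 m and y of block4 in the frame of clamp_bed between -0.013 and 0.013 m and z of block4 in the frame of clamp_bed between -0.005 and 0.006 m and contact force between the fingers and block1 below 0.3 N and contact force between the fingers and block2 below 0.3 N and contact force between the fingers and block3 below 0.3 N and contact force between the fingers and block4 below 0.3 N), for 0.2 s.
2. the trigger is squeezed and drives the jaws onto the whole row (value of joint trigger above 0.06 rad and contact force between each of press_pad, fixed_jaw and anything else above 4 N and x of block1 in the frame of clamp_bed between -0.052 and 0.052 m and y of block1 in the frame of clamp_bed between -0.013 and 0.013 m and z of block1 in the frame of clamp_bed between -0.005 and 0.006 m and angle between each of block1, block2, block3, block4's own z axis and vertical below 0.12 rad and angle between the x axis of each of block1, block2, block3, block4 and the x axis of clamp_bed, either way round below 0.15 rad and x of block2 in the frame of clamp_bed between -0.052 and 0.052 m and y of block2 in the frame of clamp_bed between -0.013 and 0.013 m and z of block2 in the frame of clamp_bed between -0.005 and 0.006 m and x of block3 in the frame of clamp_bed between -0.052 and 0.052 m and y of block3 in the frame of clamp_bed between -0.013 and 0.013 m and z of block3 in the frame of clamp_bed between -0.005 and 0.006 m and x of block4 in the frame of clamp_bed between -0.052 and 0.052 m and y of block4 in the frame of clamp_bed between -0.013 and 0.013 m and z of block4 in the frame of clamp_bed between -0.005 and 0.006 m), for 0.05 s.
3. the trigger let go, the jaws keep the whole row pressed (over 6 N) for three seconds, untouched (all of step 1 and value of joint trigger below 0.05 rad and contact force between each of press_pad, fixed_jaw and anything else above 6 N and contact force between the fingers and press_pad below 0.3 N and contact force between the fingers and fixed_jaw below 0.3 N), for 3 s.
4. the jaw is released and fully open again (value of joint clamp_jaw below 0.004 m), for 0.1 s.
At the end, for the whole second after the job is handed in: every block lies or stands on the floor of the tray, none on another, inside its walls, at rest; the clamp's jaw is fully open (within 4 mm) and its trigger let go (x of block1 in the frame of tray_in between -0.122 and 0.122 m and y of block1 in the frame of tray_in between -0.066 and 0.066 m and z of block1 in the frame of tray_in between -0.004 and 0.032 m and linear speed of each of block1, block2, block3, block4 below 0.02 m/s and x of block2 in the frame of tray_in between -0.122 and 0.122 m and y of block2 in the frame of tray_in between -0.066 and 0.066 m and z of block2 in the frame of tray_in between -0.004 and 0.032 m and x of block3 in the frame of tray_in between -0.122 and 0.122 m and y of block3 in the frame of tray_in between -0.066 and 0.066 m and z of block3 in the frame of tray_in between -0.004 and 0.032 m and x of block4 in the frame of tray_in between -0.122 and 0.122 m and y of block4 in the frame of tray_in between -0.066 and 0.066 m and z of block4 in the frame of tray_in between -0.004 and 0.032 m and value of joint clamp_jaw below 0.004 m and value of joint trigger below 0.05 rad); the robot touches nothing.
It fails at once if the stopwatch is pushed more than 3 cm from its place (distance of stopwatch from where it was at the start of the episode above 0.03 m).
It fails at once if the marker is pushed more than 3 cm from its place (distance of marker from where it was at the start of the episode above 0.03 m).
It fails at once if the caliper is pushed more than 3 cm from its place (distance of caliper from where it was at the start of the episode above 0.03 m).
It fails at once if the amber bottle is pushed more than 3 cm from its place (distance of amber_bottle from where it was at the start of the episode above 0.03 m).
Of block1, block2, block3, block4 only 2 to 4 are there at a start; the rules pass over those that are not, and their reading is None.
At some moment in a run one of block1, block2, block3, block4 may be knocked a few centimetres aside while the robot is not near it.
It also fails if it takes over 210 s, if anything falls off the work surface, if the arm or the gripper's body presses on something with over 40 N, if the wrist force passes 120 N, or if a joint passes its speed limit or range.

### The arm

A 6-joint arm with a two-finger parallel gripper is mounted at the origin on a cart in front of the work surface, level with it; the furniture and walls round the work are solid. World frame = base frame: x ahead of the robot, y to its left, z up, the work surface at z = 0. Lengths are in mm, angles in rad, forces in N, time in s.
With the tool pointing down it reaches from about 350 to 975 mm from the base axis. Payload 7.1 kg.
Tool frame: the origin (TCP) lies midway between the tips of the shut fingers; the grasp point (between the pads) lies 19 mm behind it (ctrl.tcp_to_grasp is the distance from the TCP to the grasp point, in mm); z points along the fingers, y is the line along which they close (so a half turn about z gives the same grasp; the last joint's range is limited). The gripper opens to 88 mm and grips with 3 to 60 N. Pads are 20 mm wide; open, the fingers measure 115 mm over their backs; the gripper's body (75 mm by 178 mm) begins 61 mm behind the grasp point.
Start: joints at [1.321, 0.423, 1.63, -0, 1.089, -0.019], TCP at [142.941, 608.418, 222.675] pointing down, gripper open.
Joint ranges: [-3, 3], [-0.9, 2.11], [0.09, 2.58], [-1.31, 4.45], [0.11, 2.69], [-2.54, 2.54]. Speed limits (rad/s): [2.39, 2.39, 3.01, 3.14, 3.14, 3.14].

### API

Orientations are given as a rotation vector (axis times angle).
In Python, from workcell import get_obs, cams, ticket, boxes_of, ctrl gives the robot as it stands.
- The arm moves only by the shell command python3 -m creep 'ROWS' [OPENING]. ROWS is JSON, one flat list of numbers, 4 for each row, row after row: the shift along the world's x, y, z in m, then the turn about the world's z in rad. In form: [tx, ty, tz, spin, tx, ty, tz, spin, ...]. A call has 1 to 10 rows; each row is the pose to reach, as a shift and turn from the pose commanded when the call began; what a row does not reach only later rows make up. A row lasts 1/12 s, in which the tool goes at most 41.7 mm and 7.16 degrees, less where a joint would pass 70% of its speed; a pose out of reach is approached as far as the arm can. A call with a gripper value outside its range is refused whole. OPENING is the opening, from 0 (shut) to 1 (fully open), set as the call begins (- or left out, the last holds). The fingers move at their own pace and stop on an object; the grip force is fixed at half the most. Time passes only in rows, so rows that repeat a pose let the fingers close. It gives the time, the measured TCP pose, the force, the opening and the grip force at its end, in the units of the state.
- get_obs(): the state, without advancing time (a new reading comes with each control period).
- cams.get_image(name): name is "side" or "top"; returns (picture, depth): 400x640x3 uint8, red, green, blue; 400x640 float32, mm along the optical axis (not along the pixel's ray), 0 where there is no reading.
- cams.get_calibration(name): a dict with "mtx" (3x3 intrinsics, pixels), "R" (3x3) and "t" (3): a world point X has camera coordinates R X + t. Camera axes: x right, y down, z forward; pixel columns grow to the right and rows downward; lengths in mm; the calibration is good to about 2 mm. A picture is of the moment at which its call begins. get_calibration takes no time and is no camera call.
- ticket.close_job(): hands the job in; it is judged then, once.
Trained networks look in the newest picture that a camera, given by its name, has taken for a name from the list of things; names that differ only in an ending like _2 or _b are one class to them, and where a whole thing is asked for, a point or a joint stands for the part that bears it (a point fixed in the world has none). Each returns a list of dicts, best first, with "score" (0 to 1); they miss things now and then, are a little off and sometimes report something else, mostly with a low value. They report only what shows in the picture. A call takes as long as a camera call. They do not tell look-alikes from the thing itself.
- boxes_of(camera, target): "centre" ([column, row] in pixels, amid what is visible of it).
The state is a dict: "t": time; "qpos": joint angles; "qvel": joint speeds; "joint_torque": joint torques, N m; "ee_pos": TCP position; "orientation": TCP orientation; "ft_force": force on the tool from outside, world axes, zero at the start; "moment": the same for the moment, N m; "width": finger opening in mm; "grasp_force": force on a finger pad.
Only numpy, scipy, OpenCV 4.12 (cv2) and the standard library are available. Lean on these libraries where they do the work, as an engineer would, in place of code of your own. Each camera call takes 0.05 s, during which the arm holds its last target. There are 200 camera calls.

## Working session

There is one attempt and no reset: what is moved stays moved. The work goes in short steps, Python scripts to look and compute and a shell command to move; the robot and the scene stay as the last step left them, time stands still between calls to the robot, and variables do not carry over. Pictures are saved under pics/ and viewed, at most 14 in all, crops included, and the job is handed in when it is done.

```bash
ls; mkdir -p pics
python3 - <<'E'
from workcell import get_obs, cams, boxes_of
import cv2
o=get_obs();print(o)
for n in("top","side"):
    im,d=cams.get_image(n);cv2.imwrite(f"pics/{n}0.png",im[:,:,::-1])
    print(n,{k:v.tolist() for k,v in cams.get_calibration(n).items()})
E
```

```text
pics
{'t': 0.0, 'qpos': array([ 1.32101493e+00,  4.23825590e-01,  1.63070102e+00,  2.42988696e-05,
        1.08853061e+00, -1.90386703e-02]), 'qvel': array([ 0.00228232,  0.00082506, -0.00053453,  0.00110648,  0.00044348,
       -0.00219655]), 'joint_torque': array([ 2.40097379e-04, -5.44611096e+01, -2.73676246e+01,  6.44880719e-02,
        2.23900226e-02, -1.03353518e-04]), 'ee_pos': array([142.79558007, 607.91087714, 221.90686231]), 'orientation': array([-3.61638766e-01, -3.12048867e+00,  2.27509979e-03]), 'ft_force': array([-0.475864  , -0.34380039,  0.78010147]), 'moment': array([ 0.03543476,  0.04209466, -0.00608327]), 'grasp_force': 0.0, 'width': 87.71470108072884}
top {'mtx': [[400.8644736367276, 0.0, 312.6627004879254], [0.0, 400.8644736367276, 195.66263056599647], [0.0, 0.0, 1.0]], 'R': [[-0.012073610310928072, -0.9998478002732798, 0.012593816845710098], [-0.993684954760257, 0.01059218420861276, -0.11170504159077302], [0.11155464408605036, -0.01386296946452141, -0.9936616020861729]], 't': [-52.34460160157992, 590.0032081400695, 1199.3709765579092]}
side {'mtx': [[430.03501260481784, 0.0, 317.7359601929166], [0.0, 430.03501260481784, 199.28772694193535], [0.0, 0.0, 1.0]], 'R': [[0.602611762414486, -0.7978939415693429, 0.014977376494067258], [-0.5359000373297692, -0.4185041527538113, -0.7332567245636187], [0.5913291924044162, 0.4338427504692829, -0.679786918140963]], 't': [-407.5924751836338, 361.29713480766804, 987.308395231339]}
```

View pics/top0.png

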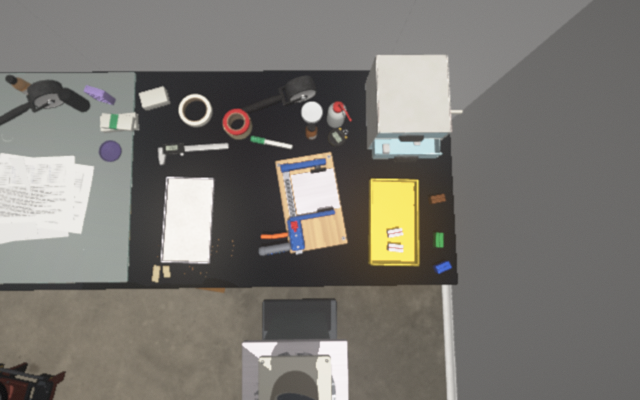

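View pics/side0.png

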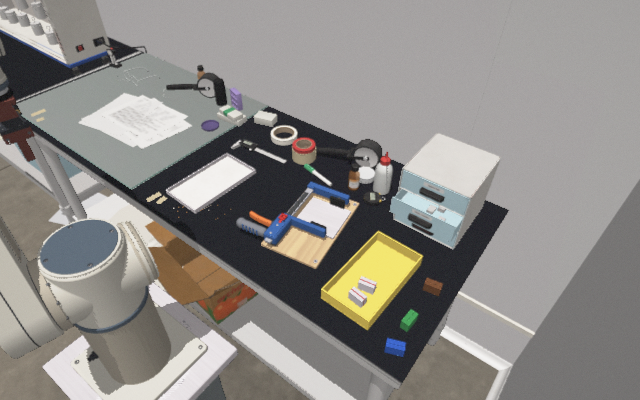

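The top view shows the clamp at about (300,205), with the grip at (275,250), trigger (272,236), red tab (295,226) and bed (317,190). The bin is at (394,222) with two blocks at (395,232) and (395,247), and the tray is at (188,220).

Candidates for the blocks:
- Silver with a red seam: (395,232) and (395,247), both in the bin. These fit the description, so I choose them.
- Brown (438,199), green (439,240) and blue (443,268): look-alikes, so I leave them.

Next is a close crop to check the choice.

```bash
cat > h.py <<'E'
from workcell import get_obs, cams, boxes_of
import cv2, numpy as np
from scipy.spatial.transform import Rotation as Rn
def cal(n):
    c=cams.get_calibration(n); return np.array(c["mtx"]),np.array(c["R"]),np.array(c["t"])
def at_z(n,uv,z):
    K,R,t=cal(n); uv=np.atleast_2d(uv).astype(float)
    d=(np.c_[uv,np.ones(len(uv))]@np.linalg.inv(K).T)@R; c=-R.T@t
    return c+d*((z-c[2])/d[:,2])[:,None]
def proj(n,X):
    K,R,t=cal(n); p=(np.atleast_2d(X)@R.T+t)@K.T; return p[:,:2]/p[:,2:]
def cloud(n,d):
    K,R,t=cal(n); v,u=np.mgrid[:400,:640]; P=np.stack([u,v,np.ones_like(u)],-1)@np.linalg.inv(K).T*d[...,None]
    return (P-t)@R
def crop(im,u0,v0,u1,v1,s,f):
    cv2.imwrite(f,cv2.resize(im[v0:v1,u0:u1,::-1],None,fx=s,fy=s,interpolation=cv2.INTER_CUBIC))
E
python3 - <<'E'
from h import *
for n,b,bc in(("top",(255,148,355,262),None),("side",(230,170,440,335),None)):
    im,d=cams.get_image(n); np.savez(f"{n}.npz",im=im,d=d)
    if n=="side": crop(im,*b,3.6,"pics/s1.png")
    else: crop(im,255,148,425,270,4.5,"pics/t1.png")
    for k in("block1","clamp_squeeze","trigger_front","release_tab_top","press_pad","fixed_jaw","bin","tray"):
        r=boxes_of(n,k); print(n,k,[(np.round(x["centre"],1).tolist(),round(x["score"],2)) for x in r[:4]])
E
```

```text
top block1 [([391.3, 234.9], 0.67), ([394.4, 248.6], 0.58), ([436.1, 238.4], 0.41), ([437.1, 201.8], 0.4)]
top clamp_squeeze [([310.4, 204.1], 0.82), ([314.7, 213.8], 0.38)]
top trigger_front [([273.0, 232.7], 0.52), ([187.9, 225.2], 0.32)]
top release_tab_top []
top press_pad []
top fixed_jaw [([316.4, 214.0], 0.52)]
top bin [([392.6, 218.1], 0.95)]
top tray [([191.0, 221.1], 0.67)]
side block1 [([406.4, 317.6], 0.79), ([432.2, 287.7], 0.78), ([395.0, 346.2], 0.72), ([356.1, 298.2], 0.55)]
side clamp_squeeze [([309.0, 223.8], 0.62)]
side trigger_front [([261.3, 218.1], 0.43)]
side release_tab_top [([281.4, 216.5], 0.63)]
side press_pad [([335.5, 200.8], 0.63), ([260.6, 219.0], 0.44)]
side fixed_jaw [([311.8, 225.9], 0.97)]
side bin [([376.3, 274.1], 0.74)]
side tray [([208.6, 178.7], 0.6)]
```

View pics/t1.png

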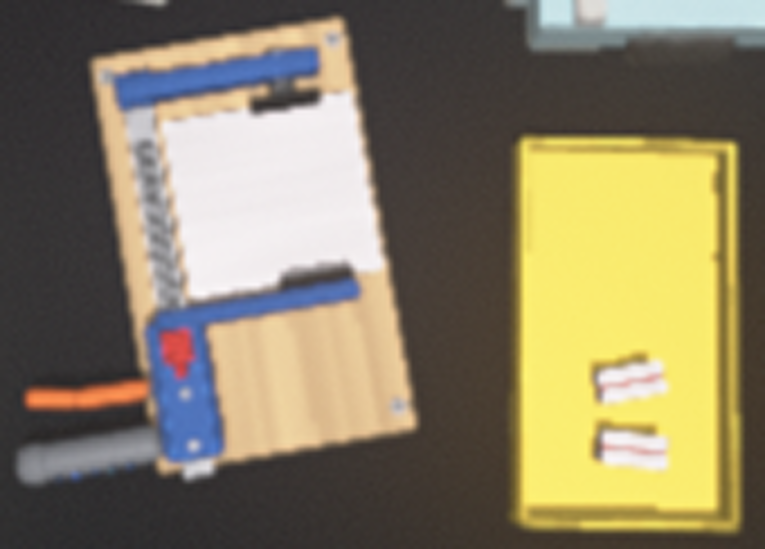

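View pics/s1.png

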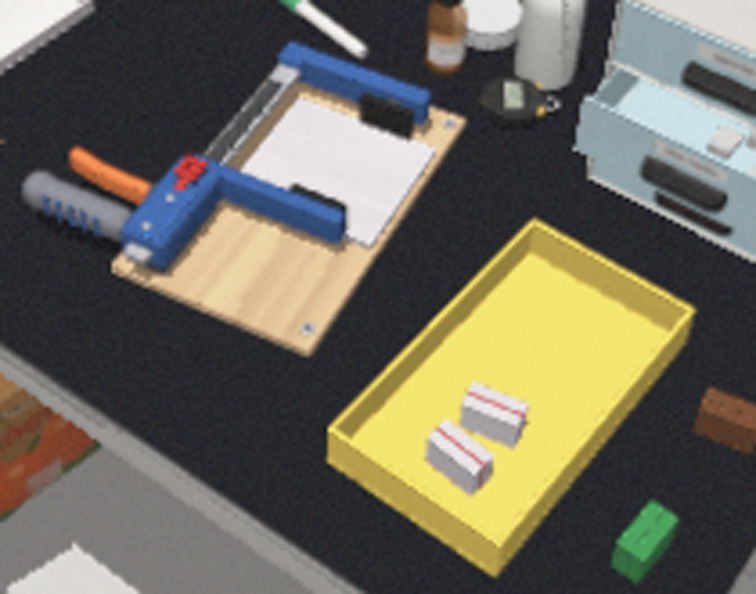

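The crops confirm it: two silver blocks with red seams in the bin at top pixels about (395,232) and (395,247). The green, brown and blue look-alikes lie outside the bin. Next I fit box models of the clamp, bin, tray and blocks to colour masks in both views.

```bash
cat >> h.py <<'E'
from scipy.optimize import minimize
S=4
def box(x0,x1,y0,y1,z0,z1): return np.array([[x,y,z] for x in(x0,x1) for y in(y0,y1) for z in(z0,z1)],float)
def place(B,x,y,a):
    c,s=np.cos(a),np.sin(a); return np.c_[x+c*B[:,0]-s*B[:,1],y+s*B[:,0]+c*B[:,1],B[:,2]]
def sil(n,Bs,roi):
    m=np.zeros(((roi[3]-roi[1])*S,(roi[2]-roi[0])*S),np.uint8)
    for B in Bs:
        p=(proj(n,B)-[roi[0]-.5,roi[1]-.5])*S-.5
        cv2.fillConvexPoly(m,np.round(cv2.convexHull(p.astype(np.float32))*16).astype(np.int32),1,shift=4)
    return m>0
def upm(mask,roi):
    a=mask[roi[1]:roi[3],roi[0]:roi[2]].astype(np.float32)
    return cv2.resize(a,None,fx=S,fy=S,interpolation=cv2.INTER_CUBIC)>.5
def fit(model,p0,masks,steps):
    """masks: {cam:(mask,roi)}; model(p)->list of boxes"""
    U={n:(upm(m,r),r) for n,(m,r) in masks.items()}
    def c(p):
        e=0
        for n,(m,r) in U.items():
            s=sil(n,model(p),r); e+=1-(s&m).sum()/max(1,(s|m).sum())
        return e
    p=np.array(p0,float)
    for k in(1,.4,.15):
        sim=np.vstack([p]+[p+np.eye(len(p))[i]*steps[i]*k for i in range(len(p))])
        p=minimize(c,p,method="Nelder-Mead",options=dict(initial_simplex=sim,maxfev=250)).x
    return p,c(p)/len(U)
def hsv(im): return cv2.cvtColor(im,cv2.COLOR_RGB2HSV)
E
cat > loc.py <<'E'
from h import *
I={n:dict(np.load(f"{n}.npz")) for n in("top","side")}
H={n:hsv(I[n]["im"]) for n in I}
roi={"top":(250,140,355,265),"side":(225,170,365,280)}
blue={n:((H[n][...,0]>98)&(H[n][...,0]<125)&(H[n][...,1]>140)&(H[n][...,2]>50)) for n in I}
def clamp(p):
    x,y,a,t1,t2,ym=p
    return [place(B,x,y,a) for B in(box(-150,-54,-21,21,20,56),box(-48-t1,-48,-128,0,23,53),box(84,84+t2,-128,ym,23,53))]
g=at_z("top",[[297,212]],40)[0]
for sel in(("top","side"),("top",),("side",)):
    p,e=fit(clamp,[g[0],g[1],.17,14,18,20],{n:(blue[n],roi[n]) for n in sel},[15,15,.08,4,4,6])
    print("clamp",sel,np.round(p,3),round(e,3))
    for nm,v in(("bed",(18,-100,20)),("sq",(-126,70,38))): print(nm,place(np.array([v],float),*p[:3]).round(1))
tab={n:(((H[n][...,0]<8)|(H[n][...,0]>172))&(H[n][...,1]>150)&(H[n][...,2]>90)) for n in I}
for n,r in(("top",(285,215,305,236)),("side",(270,205,295,226))):
    v,u=np.nonzero(tab[n][r[1]:r[3],r[0]:r[2]]); print("tab",n,at_z(n,[[u.mean()+r[0],v.mean()+r[1]]],64 if n=="top" else 62).round(1))
yel={n:((H[n][...,0]>18)&(H[n][...,0]<35)&(H[n][...,1]>110)&(H[n][...,2]>80)) for n in I}
broi={"top":(360,170,430,275),"side":(310,225,435,335)}
g=at_z("top",[[394,222]],20)[0]
mk={n:cv2.morphologyEx(yel[n].astype(np.uint8),cv2.MORPH_CLOSE,np.ones((13,13)))>0 for n in I}
p,e=fit(lambda p:[place(box(-131,131,-73,73,0,40),*p)],[g[0],g[1],0],{n:(mk[n],broi[n]) for n in I},[15,15,.08]);print("bin",p.round(3),round(e,3))
g=at_z("top",[[188,220]],10)[0]
wh={n:((H[n][...,1]<45)&(H[n][...,2]>100)) for n in I}
troi={"top":(150,165,225,275),"side":(155,145,265,215)}
p,e=fit(lambda p:[place(box(-131,131,-73,73,0,16),*p)],[g[0],g[1],0],{n:(wh[n],troi[n]) for n in I},[15,15,.08]);print("tray",p.round(3),round(e,3))
blk={n:~yel[n] for n in I}
for c in([395,232],[395,247]):
    g=at_z("top",[c],19)[0]; m={}
    for n in I:
        uv=proj(n,[[g[0],g[1],19]])[0].round().astype(int); w=26
        r=(uv[0]-w,uv[1]-w,uv[0]+w,uv[1]+w)
        B=((H[n][...,1]<70)&(H[n][...,2]>110)).astype(np.uint8)|tab[n]
        B=cv2.morphologyEx(B,cv2.MORPH_CLOSE,np.ones((3,3),np.uint8)); _,L=cv2.connectedComponents(B,connectivity=4)
        k=np.bincount(L[uv[1]-2:uv[1]+3,uv[0]-2:uv[0]+3].ravel(),minlength=2); k[0]=0
        m[n]=(L==k.argmax(),r); print(n,(L==k.argmax()).sum(),end=" ")
    for s in(("top","side"),("top",)):
        print("block",s,*[np.round(q,3) for q in fit(lambda p:[place(box(-11,11,-22,22,4,34),*p)],[g[0],g[1],0.],{n:m[n] for n in s},[8,8,.15])])
E
python3 loc.py
```

```text
Traceback (most recent call last):
  File "loc.py", line 11, in <module>
    p,e=fit(clamp,[g[0],g[1],.17,14,18,20],{n:(blue[n],roi[n]) for n in sel},[15,15,.08,4,4,6])
        ~~~^^^^^^^^^^^^^^^^^^^^^^^^^^^^^^^^^^^^^^^^^^^^^^^^^^^^^^^^^^^^^^^^^^^^^^^^^^^^^^^^^^^^
  File "h.py", line 42, in fit
    p=minimize(c,p,method="Nelder-Mead",options=dict(initial_simplex=sim,maxfev=250)).x
      ~~~~~~~~^^^^^^^^^^^^^^^^^^^^^^^^^^^^^^^^^^^^^^^^^^^^^^^^^^^^^^^^^^^^^^^^^^^^^^^
  File "h.py", line 37, in c
    s=sil(n,model(p),r); e+=1-(s&m).sum()/max(1,(s|m).sum())
  File "h.py", line 25, in sil
    p=(proj(n,B)-[roi[0]-.5,roi[1]-.5])*S-.5
       ~~~~^^^^^
  File "h.py", line 11, in proj
    K,R,t=cal(n); p=(np.atleast_2d(X)@R.T+t)@K.T; return p[:,:2]/p[:,2:]
          ~~~^^^
  File "h.py", line 5, in cal
    c=cams.get_calibration(n); return np.array(c["mtx"]),np.array(c["R"]),np.array(c["t"])
ValueError: time passes only in moves, steps and waits
```

```bash
sed -i 's/^def cal(n):/import functools\n@functools.cache\ndef cal(n):/' h.py; time python3 loc.py
```

```text
clamp ('top', 'side') [5.75928e+02 1.11030e+01 1.52000e-01 8.09400e+00 2.30170e+01 7.59700e+00] 0.554
bed [[608.8 -85.   20. ]]
sq [[440.8  61.2  38. ]]
clamp ('top',) [ 5.88479e+02  1.51120e+01  1.75000e-01 -1.40000e-02  7.97200e+00
  4.63000e+00] 0.596
bed [[623.6 -80.2  20. ]]
sq [[452.2  62.1  38. ]]
clamp ('side',) [5.85928e+02 1.47580e+01 1.56000e-01 2.01660e+01 1.31670e+01 3.65000e+00] 0.422
bed [[619.3 -81.2  20. ]]
sq [[450.6  64.3  38. ]]
tab top [[498.2  -2.3  64. ]]
tab side [[498.5  -4.6  62. ]]
bin [ 5.08879e+02 -3.08491e+02 -3.10000e-02] 0.032
tray [ 5.23785e+02  3.29924e+02 -3.90000e-02] 0.152
top 112 side 484 block ('top', 'side') [ 4.73862e+02 -3.11049e+02  1.92000e-01] 0.336
block ('top',) [ 4.74181e+02 -3.10834e+02  1.94000e-01] 0.145
top 111 side 484 block ('top', 'side') [ 4.28128e+02 -3.11311e+02 -8.40000e-02] 0.353
block ('top',) [ 4.28149e+02 -3.09046e+02 -8.70000e-02] 0.156
real	0m1.514s
user	0m2.034s
sys	0m0.080s
```

```bash
cat > loc2.py <<'E'
from h import *
I={n:dict(np.load(f"{n}.npz")) for n in("top","side")}
H={n:hsv(I[n]["im"]) for n in I}
for n,uv in(("top",[(255+300/4.5,148+295/4.5),(255+250/4.5,148+75/4.5),(255+200/4.5,148+390/4.5)]),("side",[(230+300/3.6,170+205/3.6),(230+180/3.6,170+220/3.6)])):
    print(n,[H[n][int(v),int(u)].tolist() for u,v in uv])
roi={"top":(250,140,355,265),"side":(225,170,365,280)}
red=lambda n:((H[n][...,0]<8)|(H[n][...,0]>172))&(H[n][...,1]>150)&(H[n][...,2]>90)
blue={n:cv2.morphologyEx((((H[n][...,0]>98)&(H[n][...,0]<125)&(H[n][...,1]>110)&(H[n][...,2]>40))|red(n)).astype(np.uint8),cv2.MORPH_OPEN,np.ones((2,2)))>0 for n in I}
for n in I: 
    u0,v0,u1,v1=roi[n]; print(n,blue[n][v0:v1,u0:u1].sum())
blue["top"][:,:280]=0
def clamp(p):
    x,y,a,t1,t2,ym=p
    return [place(B,x,y,a) for B in(box(-150,-54,-21,21,20,56),box(-48-t1,-48,-128,0,23,53),box(84,84+t2,-128,ym,23,53))]
c=at_z("top",[[295.5,234]],56)[0]
best={}
for sel in(("top","side"),("top",),("side",)):
    R=[]
    for a in(.1,.15,.2):
      for t in (12,20):
        g=c[:2]+102*np.array([np.cos(a),np.sin(a)])
        R.append(fit(clamp,[g[0],g[1],a,t,t,15],{n:(blue[n],roi[n]) for n in sel},[8,8,.06,4,4,6]))
    p,e=min(R,key=lambda r:r[1]); best[sel]=p
    print("clamp",sel,np.round(p,3),round(e,3))
    for nm,v in(("bed",(18,-100,20)),("sq",(-126,70,38))): print(nm,place(np.array([v],float),*p[:3]).round(1))
o=[]
for n in I:
    u0,v0,u1,v1=roi[n]; s=sil(n,clamp(best[("top","side")]),roi[n]).astype(np.uint8)
    im=cv2.resize(I[n]["im"][v0:v1,u0:u1,::-1],None,fx=S,fy=S)
    cs,_=cv2.findContours(s,cv2.RETR_LIST,cv2.CHAIN_APPROX_NONE);cv2.drawContours(im,cs,-1,(0,255,0),1)
    im=cv2.resize(im,None,fx=.85,fy=.85); o.append(cv2.copyMakeBorder(im,0,430-im.shape[0],0,0,0) if im.shape[0]<430 else im[:430])
im=np.hstack(o); print(im.shape); cv2.imwrite("pics/fit1.png",im[:, :800] if im.shape[1]<=840 else cv2.resize(im,(800,430*800//im.shape[1])))
E
python3 loc2.py
```

```text
top [[111, 131, 169], [110, 145, 190], [110, 143, 194]]
side [[110, 154, 176], [108, 152, 148]]
top 635
side 1098
clamp ('top', 'side') [5.74373e+02 7.78100e+00 1.71000e-01 1.49250e+01 2.23660e+01 5.98400e+00] 0.386
bed [[609.2 -87.7  20. ]]
sq [[438.3  55.3  38. ]]
clamp ('top',) [5.73556e+02 9.98700e+00 1.72000e-01 1.55110e+01 2.08460e+01 6.69700e+00] 0.423
bed [[608.4 -85.4  20. ]]
sq [[437.4  57.4  38. ]]
clamp ('side',) [5.7938e+02 7.0320e+00 1.6800e-01 1.6796e+01 2.1200e+01 8.6720e+00] 0.307
bed [[613.8 -88.6  20. ]]
sq [[443.5  55.   38. ]]
(430, 833, 3)
```

View pics/fit1.png

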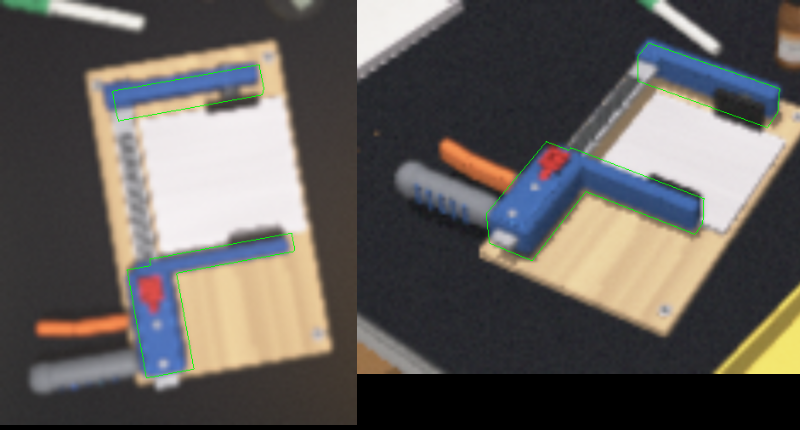

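```bash
sed -i 's/x,y,a,t1,t2,ym=p/x,y,a,t1,t2,ym,s2=p/; s/box(84,84+t2,/box(84+s2,84+s2+t2,/; s/,a,t,t,15\]/,a,t,t,20,12]/; s/\[8,8,.06,4,4,6\]/[8,8,.06,4,4,6,8]/; s/maxfev=250/maxfev=600/; s/fit1/fit2/' loc2.py h.py; python3 loc2.py
```

```text
top [[111, 131, 169], [110, 145, 190], [110, 143, 194]]
side [[110, 154, 176], [108, 152, 148]]
top 635
side 1098
clamp ('top', 'side') [5.69513e+02 4.57400e+00 1.56000e-01 7.89300e+00 9.87600e+00 1.31270e+01
 1.79030e+01] 0.291
bed [[602.8 -91.4  20. ]]
sq [[434.2  54.1  38. ]]
clamp ('top',) [5.67374e+02 9.70700e+00 1.66000e-01 8.53300e+00 9.62900e+00 6.96700e+00
 1.77440e+01] 0.282
bed [[601.6 -85.9  20. ]]
sq [[431.5  57.9  38. ]]
clamp ('side',) [5.70985e+02 3.87300e+00 1.63000e-01 7.99600e+00 1.08360e+01 1.27150e+01
 1.93300e+01] 0.229
bed [[605.  -91.9  20. ]]
sq [[435.3  52.4  38. ]]
(430, 833, 3)
```

View pics/fit2.png

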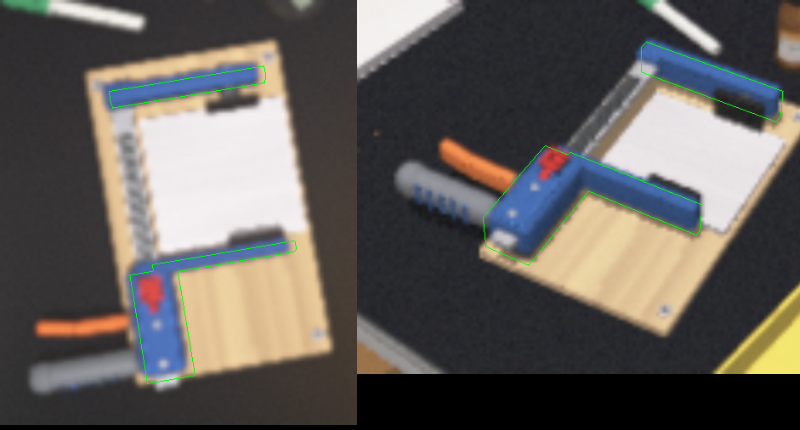

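The outlines now agree with both views to about one pixel: fixed jaw, moving jaw and casting, with the clamp yawed about 0.165 rad. I'll check the key features and the tool heading.

Run:
```python
from h import *
o=get_obs(); M=Rn.from_rotvec(o["orientation"]).as_matrix()
print("tool y heading",np.arctan2(M[1,1],M[0,1]),"x",np.arctan2(M[1,0],M[0,0]))
C=lambda x,y:(255+(x+.5)/4.5-.5,148+(y+.5)/4.5-.5)
p=(569.5,7,.165)
for nm,px,z,cl in(("padM",C(285,104),53,(80,-100,53)),("padF",C(317,273),53,(-44,-100,53)),("griptip",C(20,465),38,(-134,119,38)),("trigtip",C(27,398),49,(-97,105,49)),("casting",C(187,385),56,(-102,0,56)),("bedTR",C(352,93),20,(0,-148,20)),("bedBR",C(382,268),20,(0,-148,20))):
    w=at_z("top",[px],z)[0]; e=place(np.array([cl],float),*p)[0]; c,s=np.cos(p[2]),np.sin(p[2]); d=w-[p[0],p[1],0]
    print(nm,w.round(1),"clamp coords",(c*d[0]+s*d[1]).round(1),(-s*d[0]+c*d[1]).round(1),"model",cl)
D=np.load("top.npz")["d"];X=cloud("top",D)
for n in("top","side"):
    A=np.load(n+".npz");X=cloud(n,A["d"]);h=X[...,2]
    c,s=np.cos(.165),np.sin(.165);dx=X[...,0]-p[0];dy=X[...,1]-p[1];cx=c*dx+s*dy;cy=-s*dx+c*dy
    m=(h>52)&(h<60)&(cx>-165)&(cx<-75)&(abs(cy)<45); print(n,"casting cy",np.percentile(cy[m],[3,50,97]).round(1),"cx",np.percentile(cx[m],[3,50,97]).round(1),"h",np.median(h[m]).round(1))
    m=(h>46)&(h<58)&(cx>-75)&(cx<-30)&(cy<-40)&(cy>-145); print("fjaw cx",np.percentile(cx[m],[5,50,95]).round(1),"cymin",np.percentile(cy[m],1).round(1))
    m=(h>46)&(h<58)&(cx>70)&(cx<125)&(cy<60)&(cy>-145); print("mjaw cx",np.percentile(cx[m],[5,50,95]).round(1),"cy",np.percentile(cy[m],[1,99]).round(1))
```

```text
tool y heading 1.3399836760353456 x 2.9107800024843367
padM [663.5 -75.8  53. ] clamp coords 79.1 -97.1 model (80, -100, 53)
padF [548.5 -95.7  53. ] clamp coords -37.6 -97.8 model (-44, -100, 53)
griptip [423.  104.5  38. ] clamp coords -128.5 120.2 model (-134, 119, 38)
trigtip [467.5  98.7  49. ] clamp coords -85.6 107.2 model (-97, 105, 49)
casting [474.7  -8.1  56. ] clamp coords -96.0 0.7 model (-102, 0, 56)
bedTR [ 676.6 -123.5   20. ] clamp coords 84.2 -146.3 model (0, -148, 20)
bedBR [ 554.1 -142.    20. ] clamp coords -39.7 -144.5 model (0, -148, 20)
top casting cy [-15.1   5.5  36.1] cx [-141.7 -113.1  -80.1] h 55.6
fjaw cx [-57.4 -49.3 -37.5] cymin -122.5
mjaw cx [ 81.6 104.9 116.5] cy [-122.7   13.6]
side casting cy [-17.8  -1.1  18.8] cx [-144.2 -112.   -78.2] h 55.2
fjaw cx [-60.  -52.9 -40.2] cymin -127.2
mjaw cx [ 80.  100.6 113.1] cy [-128.     9.1]
```

```bash
python3 -m creep '[0.3,-0.25,0,0.2,0.3,-0.25,0,0.4,0.3,-0.25,0,0.42,0.3,-0.25,0,0.42,0.3,-0.25,0,0.42,0.3,-0.25,0,0.42,0.3,-0.25,0,0.42,0.3,-0.25,0,0.42,0.3,-0.25,0,0.42,0.3,-0.25,0,0.42]' 0.8
python3 -m creep '[0.0,-0.38,0,0,0.0,-0.38,0,0,0.0,-0.38,0,0,0.0,-0.38,0,0,0.0,-0.38,0,0,0.0,-0.38,0,0,0.0,-0.38,0,0,0.0,-0.38,0,0,0.0,-0.38,0,0,0.0,-0.38,0,0]'
```

```text
t: 1.83
ee_pos: [446.0, 355.6, 223.0]
orientation: [-0.293, 3.127, -0.001]
ft_force: [0.4, -1.1, -1.3]
width: 70.3
grasp_force: 0.0
t: 2.67
ee_pos: [442.8, -26.6, 223.0]
orientation: [-0.29, 3.128, -0.003]
ft_force: [0.0, 0.3, 0.2]
width: 70.0
grasp_force: 0.0
```

```bash
python3 -m creep '[0.031,-0.284,-0.10,0,0.031,-0.284,-0.10,0,0.031,-0.284,-0.10,0,0.031,-0.284,-0.10,0,0.031,-0.284,-0.10,0,0.031,-0.284,-0.10,0,0.031,-0.284,-0.10,0,0.031,-0.284,-0.10,0,0.031,-0.284,-0.10,0,0.031,-0.284,-0.10,0]'
python3 - <<'E'
from h import *
for n in("top","side"):
    im,d=cams.get_image(n); np.savez(f"{n}.npz",im=im,d=d)
A=np.load("top.npz")["im"][195:265,350:440,::-1];B=np.load("side.npz")["im"][210:330,300:440,::-1]
cv2.imwrite("pics/g1.png",np.hstack([cv2.resize(A,(400,311)),cv2.resize(B,(363,311))]))
E
```

```text
t: 3.5
ee_pos: [473.5, -304.9, 122.3]
orientation: [0.295, -3.127, -0.002]
ft_force: [0.3, 0.6, 0.3]
width: 70.3
grasp_force: 0.0
```

View pics/g1.png

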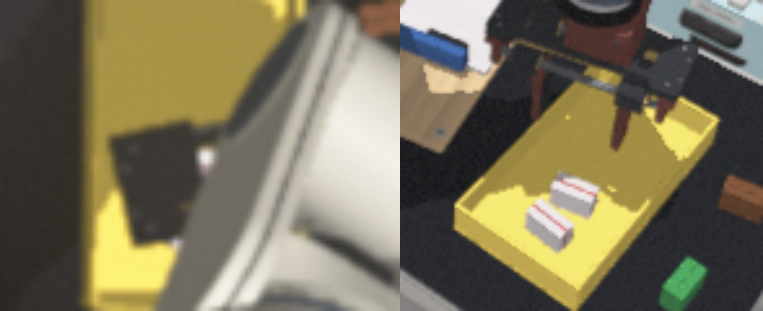

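The side view shows both blocks unmoved in the bin with the gripper above them and the way clear. I descend on the farther block, grip it and lift.

```bash
python3 -m creep '[0,0,-0.04,0,0,0,-0.08,0,0,0,-0.105,0,0,0,-0.112,0,0,0,-0.112,0,0,0,-0.112,0]'
python3 -m creep '[0,0,0,0,0,0,0,0,0,0,0,0,0,0,0,0,0,0,0,0,0,0,0,0]' 0.3
python3 -m creep '[0,0,0.04,0,0,0,0.08,0,0,0,0.11,0,0,0,0.11,0]'
```

```text
t: 4.1
ee_pos: [474.8, -305.0, 11.9]
orientation: [-0.299, 3.127, -0.001]
ft_force: [-0.5, 0.1, -0.2]
width: 70.5
grasp_force: 0.0
t: 4.6
ee_pos: [474.6, -306.1, 11.7]
orientation: [-0.296, 3.126, -0.002]
ft_force: [-0.3, 0.9, 7.7]
width: 43.8
grasp_force: 30.0
t: 4.93
ee_pos: [476.9, -307.7, 126.5]
orientation: [-0.296, 3.12, -0.009]
ft_force: [1.1, -0.8, -0.8]
width: 43.7
grasp_force: 30.0
```

```bash
python3 -m creep '[0.091,0.215,-0.025,-0.02,0.091,0.215,-0.025,-0.02,0.091,0.215,-0.025,-0.02,0.091,0.215,-0.025,-0.02,0.091,0.215,-0.025,-0.02,0.091,0.215,-0.025,-0.02,0.091,0.215,-0.025,-0.02,0.091,0.215,-0.025,-0.02,0.091,0.215,-0.025,-0.02]'
python3 - <<'E'
from h import *
print(get_obs()["ee_pos"].round(1))
for n in("top","side"):
    im,d=cams.get_image(n); np.savez(f"{n}.npz",im=im,d=d)
A=np.load("top.npz")["im"][140:260,260:380,::-1];B=np.load("side.npz")["im"][160:280,240:380,::-1]
cv2.imwrite("pics/g2.png",np.hstack([cv2.resize(A,(343,343)),cv2.resize(B,(400,343),interpolation=cv2.INTER_CUBIC)]))
E
```

```text
t: 5.68
ee_pos: [564.3, -90.9, 95.2]
orientation: [0.266, -3.129, -0.0]
ft_force: [-0.1, -0.4, -0.8]
width: 43.8
grasp_force: 30.0
[564.3 -90.9  95.2]
```

View pics/g2.png

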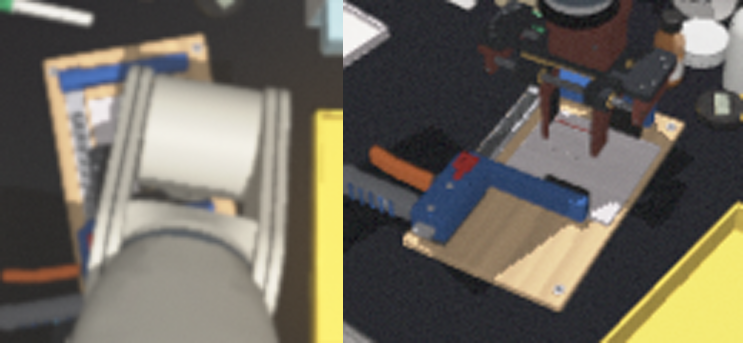

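Run:
```python
from h import *
im=np.load("side.npz")["im"]; h=hsv(im).astype(int)
o=get_obs()["ee_pos"]; z=o[2]-7.7+30; uv=proj("side",[[o[0],o[1],z]])[0]; print("pred",uv.round(1))
u0,v0=(uv-14).astype(int); r=im[v0:v0+28,u0:u0+28].astype(int)
m=((h[...,0]<10)|(h[...,0]>168))&(h[...,1]>70)&(h[...,2]>90)
L=cv2.connectedComponentsWithStats(m.astype(np.uint8),connectivity=8)
for s,c in zip(L[2][1:],L[3][1:]):
    if abs(c-uv).max()<20: print(s.tolist(),c.round(1),at_z("side",[c],z).round(1))
crop(im,int(uv[0])-35,int(uv[1])-30,int(uv[0])+35,int(uv[1])+40,8,"pics/g3.png")
```

```text
pred [320.4 203.2]
[327, 201, 1, 1, 1] [327. 201.] [[ 582.9 -101.   117.8]]
[316, 202, 1, 1, 1] [316. 202.] [[560.6 -79.1 117.8]]
[320, 204, 2, 1, 2] [320.5 204. ] [[561.8 -94.  117.8]]
[323, 205, 2, 1, 2] [323.5 205. ] [[ 563.7 -103.   117.8]]
```

View pics/g3.png

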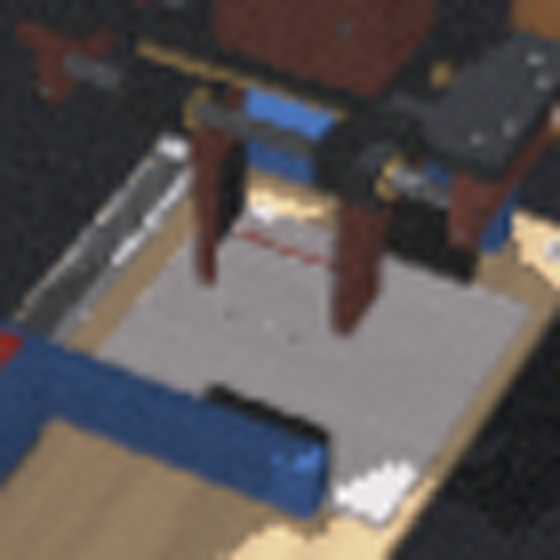

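Run:
```python
from h import *
im=np.load("side.npz")["im"].copy(); 
for p,col in(((570.5,6,.164),(0,255,0)),((573.5,8,.164),(255,0,255))):
  q=[]
  for P in([(-48,-75,53),(-40,-75,53),(-40,-125,53),(-48,-125,53)],[(76,-75,53),(76,-125,53),(76,-125,23),(76,-75,23)],[(-50,-128,53),(-50,-128,23)]):
    q.append(np.round(((proj("side",place(np.array(P,float),*p))-[285,173]+.5)*8)*16).astype(int))
  if col[1]==255: Q=[q,None]
  else: Q[1]=q
c=cv2.resize(im[173:243,285:355,::-1],None,fx=8,fy=8,interpolation=cv2.INTER_CUBIC)
for q,col in zip(Q,((0,255,0),(255,0,255))):
  for a in q: cv2.polylines(c,[a],len(a)>2,col,1,shift=4)
cv2.imwrite("pics/g4.png",c)
```

```text
(no output)
```

View pics/g4.png

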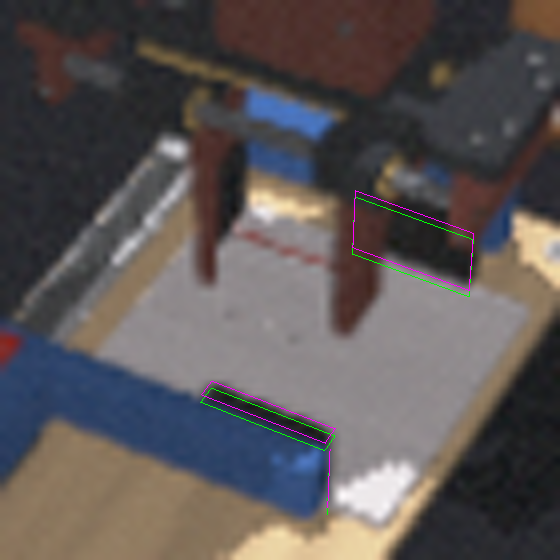

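The overlay agrees with the pads to within about 2 mm, and the held block's seam sits where the arm says. I lower it in two stages, checking the pose on the way.

```bash
python3 -m creep '[0.002,-0.002,-0.03,0,0.002,-0.002,-0.03,0,0.002,-0.002,-0.03,0,0.002,-0.002,-0.03,0,0.002,-0.002,-0.03,0]'
```

```text
t: 6.2
ee_pos: [567.3, -93.1, 66.7]
orientation: [-0.264, 3.129, -0.0]
ft_force: [-0.0, -0.0, -0.9]
width: 43.8
grasp_force: 30.0
```

```bash
python3 -m creep '[0,-0.002,-0.015,0,0,-0.002,-0.028,0,0,-0.002,-0.034,0,0,-0.002,-0.037,0,0,-0.002,-0.037,0,0,-0.002,-0.037,0]'
```

```text
t: 6.7
ee_pos: [567.0, -94.5, 28.8]
orientation: [0.266, -3.13, -0.0]
ft_force: [-1.0, -0.4, -0.2]
width: 43.7
grasp_force: 30.0
```

```bash
python3 -m creep '[0,0,-0.001,0,0,0,-0.001,0]' ; python3 -m creep '[0,0,0,0,0,0,0,0,0,0,0,0,0,0,0,0]' 0.72
python3 -m creep '[0,0,0.03,0,0,0,0.06,0,0,0,0.1,0,0,0,0.1,0]'
python3 -m creep '[-0.139,-0.214,0,-0.24,-0.139,-0.214,0,-0.24,-0.139,-0.214,0,-0.24,-0.139,-0.214,0,-0.24,-0.139,-0.214,0,-0.24,-0.139,-0.214,0,-0.24,-0.139,-0.214,0,-0.24,-0.139,-0.214,0,-0.24]'
cat > look.py <<'E'
from h import *
import sys
# fit loose blocks seen by the side camera: args x y yaw z_under
im,d=cams.get_image("side"); np.savez("side.npz",im=im,d=d); H=hsv(im).astype(int)
red=((H[...,0]<10)|(H[...,0]>168))&(H[...,1]>70)&(H[...,2]>90)
a=list(map(float,sys.argv[1:]))
for x,y,z in zip(a[::3],a[1::3],a[2::3]):
    g=np.array([x,y,z+30.]); uv=proj("side",[g])[0]
    v,u=np.nonzero(red); w=at_z("side",np.c_[u,v],z+30); k=(np.hypot(w[:,0]-x,w[:,1]-y)<34)
    if k.sum()<5: print("few red",k.sum()); continue
    w=w[k][:,:2]; lo=None
    vx,vy,cx,cy=cv2.fitLine(w.astype(np.float32),cv2.DIST_HUBER,0,1,1).ravel(); s=(w-[cx,cy])@[vx,vy]
    mid=np.array([cx,cy])+(s.max()+s.min())/2*np.array([vx,vy])
    print("seam mid",mid.round(1),"len",(s.max()-s.min()).round(1),"heading of width",round(float(np.arctan2(vy,vx)%np.pi),3),"n",k.sum())
E
python3 look.py 428 -310 4 567 -94.5 20; python3 -c "
from h import *
im=np.load('side.npz')['im'];crop(im,230,160,420,320,4,'pics/g5.png')"
```

```text
t: 6.87
ee_pos: [567.1, -94.6, 27.9]
orientation: [-0.266, 3.13, -0.0]
ft_force: [0.1, -0.3, -1.6]
width: 43.7
grasp_force: 30.0
t: 7.2
ee_pos: [567.1, -94.6, 27.9]
orientation: [-0.265, 3.13, -0.0]
ft_force: [-0.2, 0.7, -0.4]
width: 63.1
grasp_force: 0.0
t: 7.53
ee_pos: [571.1, -95.4, 134.3]
orientation: [-0.265, 3.12, -0.004]
ft_force: [0.6, 0.0, -0.1]
width: 63.4
grasp_force: 0.0
t: 8.2
ee_pos: [426.6, -310.4, 127.6]
orientation: [0.118, 3.139, -0.0]
ft_force: [0.7, 0.4, 0.2]
width: 62.9
grasp_force: 0.0
seam mid [ 428.6 -310.8] len 39.0 heading of width 1.451 n 10
few red 3
```

View pics/g5.png

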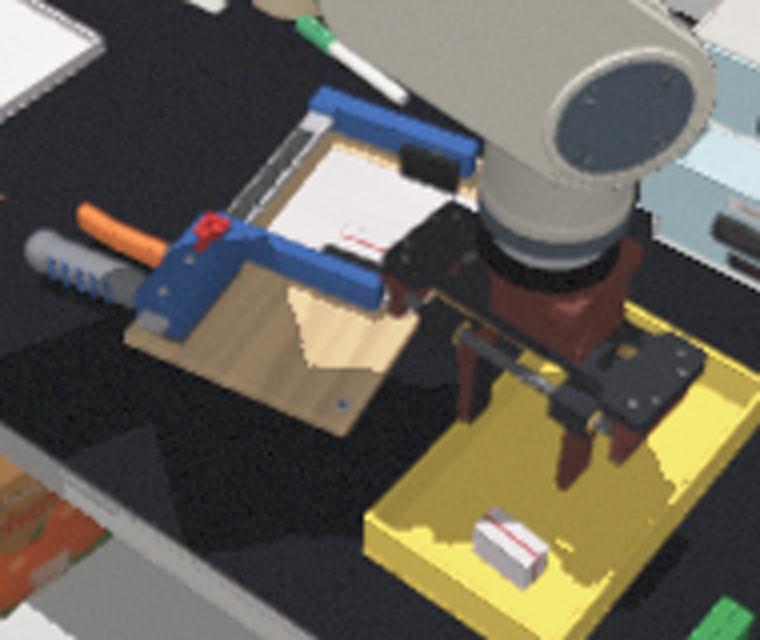

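The first block stands by the fixed jaw with its seam at about (320,221). The second is in the bin at about (357,296), right below the gripper. I grip it.

```bash
python3 -m creep '[0.001,0,-0.04,0,0.001,0,-0.08,0,0.001,0,-0.105,0,0.001,0,-0.116,0,0.001,0,-0.116,0,0.001,0,-0.116,0]'
python3 -m creep '[0,0,0,0,0,0,0,0,0,0,0,0,0,0,0,0,0,0,0,0,0,0,0,0]' 0.3
python3 -m creep '[0,0,0.04,0,0,0,0.08,0,0,0,0.12,0,0,0,0.12,0,0,0,0.12,0,0,0,0.12,0]'
```

```text
t: 8.75
ee_pos: [429.7, -307.7, 11.8]
orientation: [-0.109, -3.139, -0.001]
ft_force: [0.5, 0.3, -0.0]
width: 63.2
grasp_force: 0.0
t: 9.25
ee_pos: [429.9, -309.2, 13.1]
orientation: [0.112, 3.137, -0.002]
ft_force: [0.7, 1.6, 8.0]
width: 43.8
grasp_force: 29.9
t: 9.75
ee_pos: [428.6, -308.4, 131.8]
orientation: [0.112, 3.139, -0.0]
ft_force: [-0.5, 0.3, -1.4]
width: 44.2
grasp_force: 29.9
```

```bash
python3 -m creep '[0.163,0.218,-0.03,0.24,0.163,0.218,-0.03,0.24,0.163,0.218,-0.03,0.24,0.163,0.218,-0.03,0.24,0.163,0.218,-0.03,0.24,0.163,0.218,-0.03,0.24,0.163,0.218,-0.03,0.24,0.163,0.218,-0.03,0.24,0.163,0.218,-0.03,0.24,0.163,0.218,-0.03,0.24]'
python3 look.py 567 -94.5 20 592 -91 93
```

```text
t: 10.58
ee_pos: [590.3, -90.7, 100.0]
orientation: [0.266, -3.127, -0.001]
ft_force: [-0.2, -0.2, -0.3]
width: 44.0
grasp_force: 29.9
seam mid [565.4 -98.3] len 38.0 heading of width 1.765 n 7
seam mid [584.3 -85.4] len 51.0 heading of width 1.735 n 9
```

```bash
python3 -m creep '[0.001,0,-0.03,0,0.001,0,-0.045,0,0.001,0,-0.06,0,0.001,0,-0.066,0,0.001,0,-0.069,0,0.001,0,-0.07,0,0.001,0,-0.07,0,0.001,0,-0.07,0]'
```

```text
t: 11.3
ee_pos: [593.5, -91.0, 32.5]
orientation: [-0.265, 3.129, -0.001]
ft_force: [-0.1, 0.8, -1.1]
width: 44.0
grasp_force: 29.9
```

Slightly high; I lower 3 mm, release, lift and turn towards the squeeze pose while looking.

```bash
python3 -m creep '[-0.001,0,-0.003,0,-0.001,0,-0.003,0,-0.001,0,-0.003,0]' ; python3 -m creep '[0,0,0,0,0,0,0,0,0,0,0,0,0,0,0,0]' 0.72
python3 -m creep '[0,0,0.03,0,0,0,0.06,0,0,0,0.1,0,0,0,0.1,0]'
python3 -m creep '[-0.1,0.2,0,0,-0.1,0.2,0,0,-0.1,0.2,0,0,-0.1,0.2,0,0,-0.1,0.2,0,0,-0.1,0.2,0,0,-0.1,0.2,0,0]' 1
python3 look.py 567 -94.5 20 592 -91 20; python3 -c "
from h import *
im=np.load('side.npz')['im'];crop(im,260,170,370,250,7,'pics/g6.png')"
```

```text
t: 11.55
ee_pos: [592.4, -90.7, 29.2]
orientation: [-0.266, 3.129, -0.001]
ft_force: [0.9, -0.9, 1.5]
width: 44.0
grasp_force: 29.9
t: 11.88
ee_pos: [591.8, -90.5, 28.7]
orientation: [0.266, -3.13, -0.0]
ft_force: [-0.3, -0.3, 0.6]
width: 62.7
grasp_force: 0.0
t: 12.22
ee_pos: [596.1, -91.2, 135.4]
orientation: [-0.265, 3.12, -0.004]
ft_force: [1.3, -0.2, 0.7]
width: 63.5
grasp_force: 0.0
t: 12.8
ee_pos: [489.9, 112.0, 128.4]
orientation: [0.272, -3.129, -0.0]
ft_force: [-0.3, 0.2, -0.6]
width: 87.7
grasp_force: 0.0
seam mid [581.  -96.3] len 46.6 heading of width 1.21 n 9
seam mid [579.7 -96.1] len 43.8 heading of width 2.428 n 8
```

View pics/g6.png

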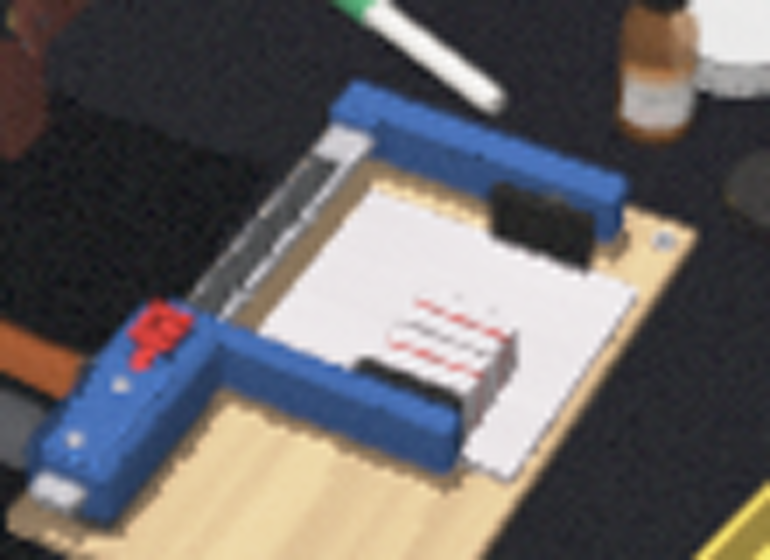

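Both blocks stand side by side against the fixed jaw with their seams, at about (322,221) and (326,215), parallel to the pads. Next I turn the tool to the squeeze heading over the grip.

```bash
python3 -m creep '[-0.05,-0.055,0,-0.8,-0.05,-0.055,0,-0.8,-0.05,-0.055,0,-0.8,-0.05,-0.055,0,-0.8,-0.05,-0.055,0,-0.8,-0.05,-0.055,0,-0.8,-0.05,-0.055,0,-0.8,-0.05,-0.055,0,-0.8]'
python3 -m creep '[0,0,0,-0.775,0,0,0,-0.775,0,0,0,-0.775,0,0,0,-0.775,0,0,0,-0.775,0,0,0,-0.775,0,0,0,-0.775,0,0,0,-0.775]'
python3 -c "
from h import *
o=get_obs();M=Rn.from_rotvec(o['orientation']).as_matrix();print(o['ee_pos'],np.arctan2(M[1,1],M[0,1]),o['qpos'])"
```

```text
t: 13.52
ee_pos: [442.7, 53.2, 128.7]
orientation: [0.979, 2.984, 0.0]
ft_force: [0.3, -0.3, 0.4]
width: 88.0
grasp_force: 0.0
t: 14.18
ee_pos: [442.3, 53.8, 128.6]
orientation: [2.028, 2.399, 0.0]
ft_force: [-0.3, -0.4, -0.1]
width: 88.2
grasp_force: 0.0
[442.29345709  53.83088039 128.61966186] 0.16730898002873593 [ 9.44759064e-02  3.14920161e-01  2.08372428e+00 -1.58150471e-04
  7.42803560e-01 -7.27165837e-02]
```

```bash
python3 -m creep '[-0.004,0.002,-0.04,0,-0.004,0.002,-0.06,0,-0.004,0.002,-0.066,0,-0.004,0.002,-0.066,0,-0.004,0.002,-0.066,0]'
python3 -c "
from h import *
for n in('top','side'):
    im,d=cams.get_image(n); np.savez(n+'.npz',im=im,d=d)
o=get_obs()['ee_pos'];print(o)
im=np.load('side.npz')['im'];crop(im,205,160,325,260,6,'pics/g7.png')"
```

```text
t: 14.6
ee_pos: [438.3, 56.3, 63.0]
orientation: [-2.029, -2.398, 0.0]
ft_force: [-0.5, 0.3, -0.4]
width: 87.8
grasp_force: 0.0
[438.97546922  56.41162737  63.66843807]
```

View pics/g7.png

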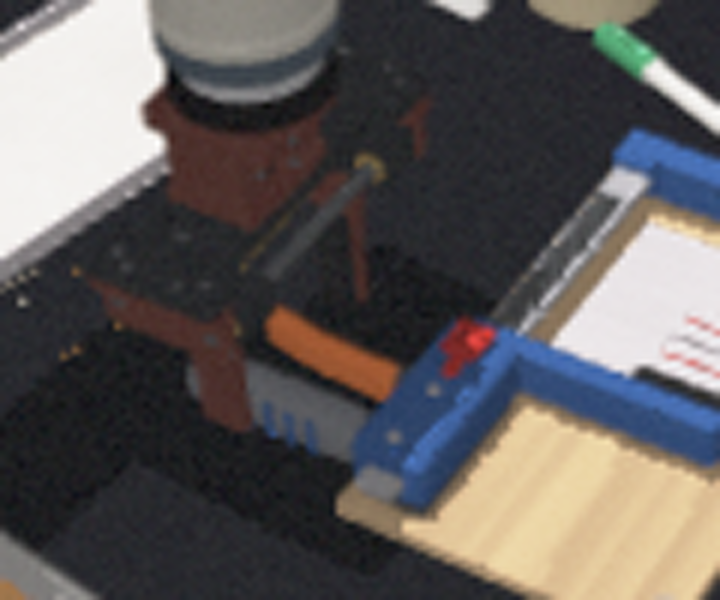

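The fingers straddle the grip and trigger: near tip at about (244,231), far tip at about (265,210). I descend.

```bash
python3 -m creep '[0,0,-0.015,0,0,0,-0.03,0,0,0,-0.04,0,0,0,-0.044,0,0,0,-0.044,0,0,0,-0.044,0]'
python3 -m creep '[0,0,0,0,0,0,0,0,0,0,0,0,0,0,0,0,0,0,0,0,0,0,0,0]' 0.25
```

```text
t: 15.2
ee_pos: [438.2, 56.4, 19.1]
orientation: [2.03, 2.397, 0.0]
ft_force: [0.2, 0.0, 0.2]
width: 87.9
grasp_force: 0.0
t: 15.7
ee_pos: [442.1, 57.1, 19.4]
orientation: [2.027, 2.393, 0.01]
ft_force: [12.2, 4.9, -9.1]
width: 51.3
grasp_force: 6.4
```

```bash
python3 -m creep '[0,0,0,0,0,0,0,0,0,0,0,0,0,0,0,0,0,0,0,0,0,0,0,0]'
```

```text
t: 16.2
ee_pos: [438.5, 56.6, 19.1]
orientation: [2.03, 2.397, 0.001]
ft_force: [1.4, 2.1, 6.0]
width: 40.7
grasp_force: 29.4
```

The trigger was fully squeezed at a 40.7 mm opening. I repeat the cycle.

```bash
Z='[0,0,0,0]'
python3 -m creep '[0,0,0,0,0,0,0,0,0,0,0,0,0,0,0,0,0,0,0,0,0,0,0,0]' 1
python3 -m creep '[0,0,0,0,0,0,0,0,0,0,0,0,0,0,0,0,0,0,0,0,0,0,0,0,0,0,0,0,0,0,0,0,0,0,0,0,0,0,0,0]' 0.25
python3 -m creep '[0,0,0,0,0,0,0,0,0,0,0,0,0,0,0,0,0,0,0,0,0,0,0,0]' 1
python3 -m creep '[0,0,0,0,0,0,0,0,0,0,0,0,0,0,0,0,0,0,0,0,0,0,0,0,0,0,0,0,0,0,0,0,0,0,0,0,0,0,0,0]' 0.25
python3 -m creep '[0,0,0,0,0,0,0,0,0,0,0,0,0,0,0,0,0,0,0,0,0,0,0,0]' 1
python3 -c "
from h import *
im,d=cams.get_image('side');np.savez('side.npz',im=im,d=d);crop(im,225,160,355,260,6,'pics/g8.png')"
```

```text
t: 16.7
ee_pos: [437.0, 56.2, 18.4]
orientation: [-2.03, -2.396, 0.002]
ft_force: [0.5, 0.4, -0.2]
width: 77.4
grasp_force: 0.0
t: 17.53
ee_pos: [438.5, 56.5, 18.9]
orientation: [2.03, 2.396, 0.001]
ft_force: [4.4, 0.1, 4.4]
width: 40.9
grasp_force: 29.2
t: 18.03
ee_pos: [436.9, 56.2, 18.4]
orientation: [-2.03, -2.396, 0.002]
ft_force: [0.4, -0.1, -0.3]
width: 77.1
grasp_force: 0.0
t: 18.87
ee_pos: [438.6, 56.5, 19.0]
orientation: [2.03, 2.396, 0.002]
ft_force: [2.9, 1.1, 4.5]
width: 40.6
grasp_force: 29.0
t: 19.37
ee_pos: [436.8, 56.2, 18.4]
orientation: [-2.03, -2.396, 0.003]
ft_force: [-0.2, -0.5, 0.2]
width: 77.2
grasp_force: 0.0
```

View pics/g8.png

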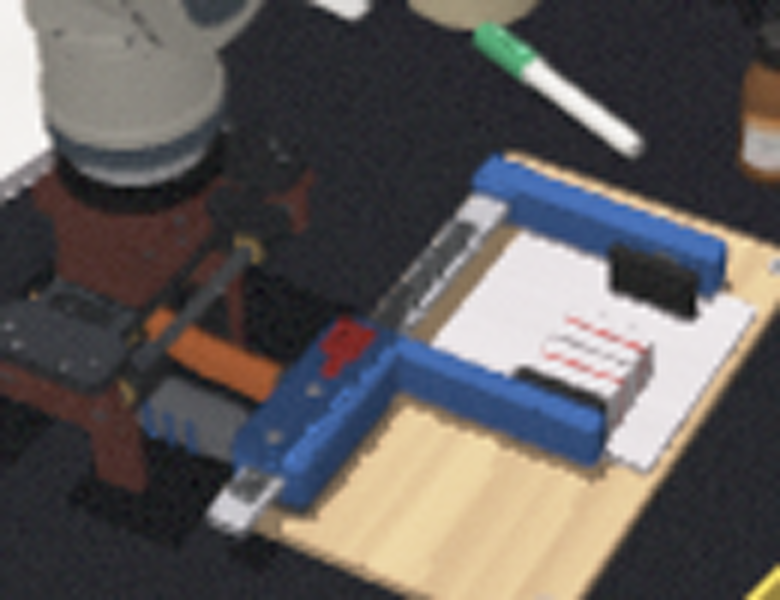

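The jaw has advanced about 24 mm: the bar tail now shows at (264,244) and the row is undisturbed. I squeeze five more times.

```bash
python3 -m creep '[0,0,0,0,0,0,0,0,0,0,0,0,0,0,0,0,0,0,0,0,0,0,0,0,0,0,0,0,0,0,0,0,0,0,0,0,0,0,0,0]' 0.25 | grep -E "width|grasp"
python3 -m creep '[0,0,0,0,0,0,0,0,0,0,0,0,0,0,0,0,0,0,0,0,0,0,0,0]' 1 | grep width
python3 -m creep '[0,0,0,0,0,0,0,0,0,0,0,0,0,0,0,0,0,0,0,0,0,0,0,0,0,0,0,0,0,0,0,0,0,0,0,0,0,0,0,0]' 0.25 | grep -E "width|grasp"
python3 -m creep '[0,0,0,0,0,0,0,0,0,0,0,0,0,0,0,0,0,0,0,0,0,0,0,0]' 1 | grep width
python3 -m creep '[0,0,0,0,0,0,0,0,0,0,0,0,0,0,0,0,0,0,0,0,0,0,0,0,0,0,0,0,0,0,0,0,0,0,0,0,0,0,0,0]' 0.25 | grep -E "width|grasp"
python3 -m creep '[0,0,0,0,0,0,0,0,0,0,0,0,0,0,0,0,0,0,0,0,0,0,0,0]' 1 | grep width
python3 -m creep '[0,0,0,0,0,0,0,0,0,0,0,0,0,0,0,0,0,0,0,0,0,0,0,0,0,0,0,0,0,0,0,0,0,0,0,0,0,0,0,0]' 0.25 | grep -E "width|grasp"
python3 -m creep '[0,0,0,0,0,0,0,0,0,0,0,0,0,0,0,0,0,0,0,0,0,0,0,0]' 1 | grep width
python3 -m creep '[0,0,0,0,0,0,0,0,0,0,0,0,0,0,0,0,0,0,0,0,0,0,0,0,0,0,0,0,0,0,0,0,0,0,0,0,0,0,0,0]' 0.25 | grep -E "width|grasp"
python3 -m creep '[0,0,0,0,0,0,0,0,0,0,0,0,0,0,0,0,0,0,0,0,0,0,0,0]' 1
python3 -c "
from h import *
im,d=cams.get_image('side');np.savez('side.npz',im=im,d=d);crop(im,225,160,355,260,6,'pics/g9.png')"
```

```text
width: 40.7
grasp_force: 29.2
width: 77.2
width: 40.9
grasp_force: 29.2
width: 77.1
width: 40.4
grasp_force: 29.1
width: 77.3
width: 40.6
grasp_force: 29.2
width: 76.9
width: 40.6
grasp_force: 29.3
t: 26.08
ee_pos: [436.9, 56.2, 18.4]
orientation: [-2.03, -2.396, 0.002]
ft_force: [0.3, -0.1, -0.7]
width: 77.2
grasp_force: 0.0
```

View pics/g9.png

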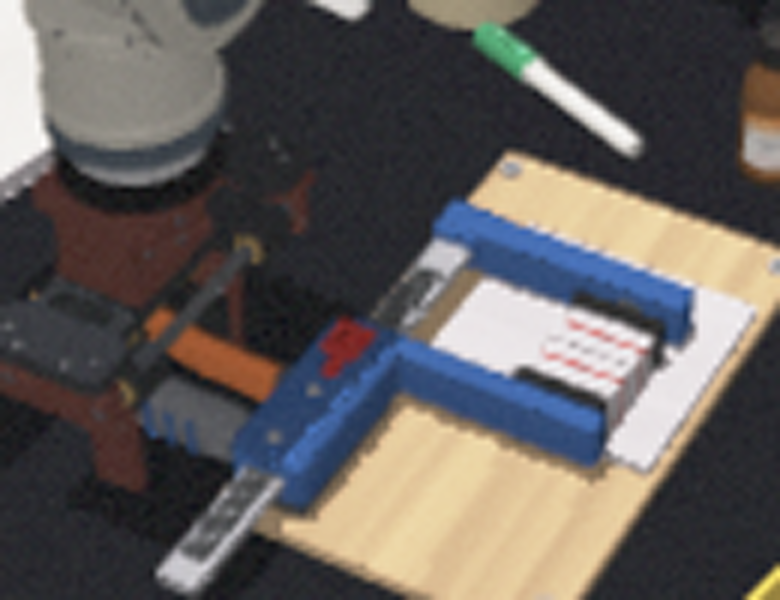

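The pad has just reached the row, whose seams at about (325,220) are still parallel. I've now viewed 15 pictures, one past the 14 allowed, so from here on I work from numbers only. I continue until the trigger stops part-way.

```bash
python3 -m creep '[0,0,0,0,0,0,0,0,0,0,0,0,0,0,0,0,0,0,0,0,0,0,0,0,0,0,0,0,0,0,0,0,0,0,0,0,0,0,0,0]' 0.25 | grep -E "width|grasp"
python3 -m creep '[0,0,0,0,0,0,0,0,0,0,0,0,0,0,0,0,0,0,0,0,0,0,0,0]' 1 | grep width
python3 -m creep '[0,0,0,0,0,0,0,0,0,0,0,0,0,0,0,0,0,0,0,0,0,0,0,0,0,0,0,0,0,0,0,0,0,0,0,0,0,0,0,0]' 0.25 | grep -E "width|grasp"
python3 -m creep '[0,0,0,0,0,0,0,0,0,0,0,0,0,0,0,0,0,0,0,0,0,0,0,0]' 1 | grep width
python3 -m creep '[0,0,0,0,0,0,0,0,0,0,0,0,0,0,0,0,0,0,0,0,0,0,0,0,0,0,0,0,0,0,0,0,0,0,0,0,0,0,0,0]' 0.25
python3 -m creep '[0,0,0,0,0,0,0,0,0,0,0,0,0,0,0,0,0,0,0,0,0,0,0,0]' 1
```

```text
width: 40.7
grasp_force: 29.3
width: 77.4
width: 41.0
grasp_force: 29.0
width: 77.4
t: 29.63
ee_pos: [441.5, 57.0, 19.1]
orientation: [2.026, 2.395, 0.007]
ft_force: [8.8, 2.8, -4.4]
width: 46.2
grasp_force: 30.3
t: 30.13
ee_pos: [436.9, 56.3, 18.5]
orientation: [-2.03, -2.396, 0.002]
ft_force: [-0.0, 0.0, 0.3]
width: 83.0
grasp_force: 0.0
```

```bash
python3 -m creep '[0,0,0,0,0,0,0,0,0,0,0,0,0,0,0,0,0,0,0,0,0,0,0,0,0,0,0,0,0,0,0,0,0,0,0,0,0,0,0,0]' 0.25 | grep -E "width|grasp"
python3 -m creep '[0,0,0,0,0,0,0,0,0,0,0,0,0,0,0,0,0,0,0,0]' | grep -E "width|grasp"
python3 -m creep '[0,0,0,0,0,0,0,0,0,0,0,0,0,0,0,0,0,0,0,0,0,0,0,0]' 1
python3 - <<'E'
from h import *
im,d=cams.get_image("side");np.savez("side.npz",im=im,d=d)
c=at_z("side",[[0,0]],0)
H=hsv(im).astype(int); red=((H[...,0]<10)|(H[...,0]>168))&(H[...,1]>70)&(H[...,2]>90)
v,u=np.nonzero(red); w=at_z("side",np.c_[u,v],50); p=(574,7.5,.164); C,S_=np.cos(p[2]),np.sin(p[2])
dx=w[:,0]-p[0];dy=w[:,1]-p[1]; bx=C*dx+S_*dy-18; by=-S_*dx+C*dy+100
k=(abs(bx)<70)&(abs(by)<40); i=np.argsort(bx[k]); print(np.c_[bx[k],by[k]][i].round(0).tolist())
X=cloud("side",d); dx=X[...,0]-p[0];dy=X[...,1]-p[1];cx=C*dx+S_*dy;cy=-S_*dx+C*dy
m=(abs(X[...,2]-38)<6)&(abs(cy)<9)&(cx<-152)&(cx>-270); print("bar tail",np.percentile(cx[m],[1,5]) if m.any() else None)
m=(X[...,2]>50)&(X[...,2]<58)&(cy<-20)&(cy>-125)&(cx>-20)&(cx<130)&(H[...,0]>100)&(H[...,0]<120)&(H[...,1]>90); print("mjaw cx",np.percentile(cx[m],[5,50,95]))
E
```

```text
width: 46.2
grasp_force: 30.4
width: 46.5
grasp_force: 30.4
t: 31.88
ee_pos: [437.0, 56.3, 18.5]
orientation: [-2.03, -2.396, 0.002]
ft_force: [0.0, -0.1, -0.0]
width: 83.5
grasp_force: 0.0
[[-48.0, -12.0], [-48.0, 5.0], [-48.0, -21.0], [-47.0, -5.0], [-26.0, -10.0], [-26.0, 6.0], [-26.0, -20.0]]
bar tail [-241.40463645 -238.6804665 ]
mjaw cx [14.5998848  20.82992262 30.6636608 ]
```

The row is tight: the trigger stops at 46 mm, the seams sit at -48 and -26 on the bed, and the jaw is advanced about 80 mm. I back off, wait over four seconds, and shut the fingers above the tab.

```bash
python3 -m creep '[0,0,0.03,0,0,0,0.06,0,0,0,0.1,0,0,0,0.1,0,0,0,0.1,0,0,0,0.1,0]' | grep ee
python3 -m creep '[0.062,-0.059,0,0,0.062,-0.059,0,0,0.062,-0.059,0,0,0.062,-0.059,0,0,0.062,-0.059,0,0,0.062,-0.059,0,0,0.062,-0.059,0,0,0.062,-0.059,0,0,0.062,-0.059,0,0,0.062,-0.059,0,0]' 0
python3 -m creep '[0,0,0,0,0,0,0,0,0,0,0,0,0,0,0,0,0,0,0,0,0,0,0,0,0,0,0,0,0,0,0,0,0,0,0,0,0,0,0,0]' | grep ee
python3 -m creep '[0,0,0,0,0,0,0,0,0,0,0,0,0,0,0,0,0,0,0,0,0,0,0,0,0,0,0,0,0,0,0,0,0,0,0,0,0,0,0,0]' | grep ee
python3 -m creep '[0,0,0,0,0,0,0,0,0,0,0,0,0,0,0,0,0,0,0,0,0,0,0,0,0,0,0,0,0,0,0,0,0,0,0,0,0,0,0,0]' | grep ee
python3 -m creep '[0,0,0,0,0,0,0,0,0,0,0,0,0,0,0,0,0,0,0,0,0,0,0,0,0,0,0,0,0,0,0,0,0,0,0,0,0,0,0,0]'
python3 look.py 561 -97 20 583 -94 20
```

```text
ee_pos: [437.4, 56.4, 118.4]
t: 33.27
ee_pos: [499.7, -2.2, 118.8]
orientation: [2.03, 2.398, 0.0]
ft_force: [-0.1, 0.1, -0.4]
width: 24.5
grasp_force: 0.0
ee_pos: [499.9, -2.6, 118.7]
ee_pos: [499.9, -2.6, 118.7]
ee_pos: [500.0, -2.6, 118.7]
t: 36.6
ee_pos: [499.9, -2.6, 118.7]
orientation: [-2.031, -2.397, 0.0]
ft_force: [-0.2, -0.3, -0.2]
width: -0.0
grasp_force: 0.0
seam mid [ 573.3 -103.7] len 23.9 heading of width 0.105 n 7
seam mid [ 573.3 -103.7] len 23.9 heading of width 0.105 n 7
```

```bash
python3 -m creep '[-0.001,0,-0.03,0,-0.001,0,-0.045,0,-0.001,0,-0.049,0,-0.001,0,-0.05,0,-0.001,0,-0.05,0,-0.001,0,-0.05,0]'
python3 -m creep '[0,0,-0.005,0,0,0,-0.008,0,0,0,-0.011,0,0,0,-0.012,0,0,0,-0.012,0,0,0,-0.012,0,0,0,-0.012,0,0,0,-0.012,0,0,0,-0.012,0,0,0,-0.012,0]'
cat > jaw.py <<'E'
from h import *
im,d=cams.get_image("side");np.savez("side.npz",im=im,d=d);H=hsv(im)
p=(574,7.5,.164); C,S_=np.cos(p[2]),np.sin(p[2]);X=cloud("side",d); dx=X[...,0]-p[0];dy=X[...,1]-p[1];cx=C*dx+S_*dy;cy=-S_*dx+C*dy
m=(X[...,2]>50)&(X[...,2]<58)&(cy<-20)&(cy>-125)&(cx>-20)&(cx<140)&(H[...,0]>100)&(H[...,0]<120)&(H[...,1]>90); print("mjaw cx",np.percentile(cx[m],[5,50,95]))
m=(abs(X[...,2]-38)<6)&(abs(cy)<9)&(cx<-152)&(cx>-270); print("tail",np.percentile(cx[m],[1,5]) if m.any() else None)
H=H.astype(int);red=((H[...,0]<10)|(H[...,0]>168))&(H[...,1]>70)&(H[...,2]>90)
v,u=np.nonzero(red); w=at_z("side",np.c_[u,v],50);dx=w[:,0]-p[0];dy=w[:,1]-p[1]; bx=C*dx+S_*dy-18; by=-S_*dx+C*dy+100
k=(abs(bx)<70)&(abs(by)<45); i=np.argsort(bx[k]); print(np.c_[bx[k],by[k]][i].round(0).tolist())
E
python3 jaw.py
```

```text
t: 37.15
ee_pos: [499.7, -2.6, 69.4]
orientation: [2.03, 2.396, 0.001]
ft_force: [1.1, -0.3, 0.2]
width: 0.5
grasp_force: 0.0
t: 37.98
ee_pos: [502.2, -2.5, 57.9]
orientation: [2.028, 2.393, 0.007]
ft_force: [5.0, 1.8, 4.9]
width: 0.6
grasp_force: 3.2
mjaw cx [ 91.50973786 100.10244547 109.57848241]
tail [-162.55179547 -162.1583065 ]
[[-49.0, 7.0], [-48.0, -12.0], [-48.0, 5.0], [-48.0, -21.0], [-47.0, -5.0], [-27.0, -8.0], [-26.0, -10.0], [-26.0, 6.0], [-26.0, -20.0]]
```

The jaw sprung open, with its tail back at about -161. I hold it a moment longer, then lift off, check, and go back over the outer block.

```bash
python3 -m creep '[0,0,-0.001,0,0,0,-0.001,0,0,0,-0.001,0,0,0,-0.001,0,0,0,-0.001,0,0,0,-0.001,0,0,0,-0.001,0,0,0,-0.001,0,0,0,-0.001,0,0,0,-0.001,0]'
python3 -m creep '[0,0,0.03,0,0,0,0.06,0,0,0,0.08,0,0,0,0.08,0,0,0,0.08,0]' | grep ee
python3 -m creep '[0,0.05,0,0.785,0,0.05,0,0.785,0,0.05,0,0.785,0,0.05,0,0.785,0,0.05,0,0.785,0,0.05,0,0.785,0,0.05,0,0.785,0,0.05,0,0.785]' 0.72 | grep ee
python3 -m creep '[0,0,0,0.785,0,0,0,0.785,0,0,0,0.785,0,0,0,0.785,0,0,0,0.785,0,0,0,0.785,0,0,0,0.785,0,0,0,0.785]'
python3 jaw.py
python3 -c "
from h import *
o=get_obs();M=Rn.from_rotvec(o['orientation']).as_matrix();print(o['ee_pos'],np.arctan2(M[1,1],M[0,1]))"
```

```text
t: 38.87
ee_pos: [502.6, -2.4, 57.0]
orientation: [2.027, 2.393, 0.008]
ft_force: [5.6, 1.5, 5.7]
width: 0.3
grasp_force: 3.5
ee_pos: [499.4, -2.6, 136.4]
ee_pos: [497.7, 47.3, 134.0]
t: 40.62
ee_pos: [498.1, 47.3, 134.5]
orientation: [0.257, -3.129, -0.0]
ft_force: [-0.8, 0.0, -0.7]
width: 63.4
grasp_force: 0.0
mjaw cx [ 92.60626453 100.53815605 108.77841384]
tail [-161.9610928  -161.48950603]
[[-48.0, -12.0], [-48.0, 5.0], [-48.0, -21.0], [-47.0, -5.0], [-26.0, -10.0], [-26.0, 6.0], [-26.0, -20.0]]
[498.17829544  47.33004777 134.64569654] 1.7325218335098356
```

```bash
python3 -m creep '[0.085,-0.139,-0.02,0,0.085,-0.139,-0.02,0,0.085,-0.139,-0.02,0,0.085,-0.139,-0.02,0,0.085,-0.139,-0.02,0,0.085,-0.139,-0.02,0,0.085,-0.139,-0.02,0,0.085,-0.139,-0.02,0]'
```

```text
t: 41.33
ee_pos: [582.9, -90.6, 115.2]
orientation: [0.257, -3.13, -0.001]
ft_force: [0.7, 0.5, 0.2]
width: 62.8
grasp_force: 0.0
```

```bash
python3 -m creep '[0.002,-0.001,-0.04,0,0.002,-0.001,-0.065,0,0.002,-0.001,-0.08,0,0.002,-0.001,-0.085,0,0.002,-0.001,-0.086,0,0.002,-0.001,-0.086,0,0.002,-0.001,-0.086,0]'
python3 -m creep '[0,0,0,0,0,0,0,0,0,0,0,0,0,0,0,0,0,0,0,0,0,0,0,0]' 0.3
python3 -m creep '[0,0,0.04,0,0,0,0.08,0,0,0,0.1,0,0,0,0.1,0,0,0,0.1,0]'
python3 jaw.py
```

```text
t: 41.92
ee_pos: [586.8, -92.3, 30.9]
orientation: [-0.258, 3.129, -0.001]
ft_force: [0.0, 0.2, 0.9]
width: 63.1
grasp_force: 0.0
t: 42.42
ee_pos: [586.4, -92.6, 30.4]
orientation: [-0.257, 3.13, -0.0]
ft_force: [-1.0, -0.1, 6.7]
width: 43.8
grasp_force: 30.0
t: 42.83
ee_pos: [586.5, -92.7, 130.6]
orientation: [-0.257, 3.129, -0.001]
ft_force: [-0.6, 0.3, -0.7]
width: 44.0
grasp_force: 30.0
mjaw cx [ 93.10010139 102.21122901 109.49788086]
tail [-161.79851242 -161.60917046]
[[-47.0, -5.0], [-47.0, 12.0], [-47.0, -14.0], [-46.0, -7.0], [-46.0, 9.0], [-45.0, -17.0], [-45.0, -1.0]]
```

```bash
python3 -m creep '[-0.006,0.39,0,0,-0.006,0.39,0,0,-0.006,0.39,0,0,-0.006,0.39,0,0,-0.006,0.39,0,0,-0.006,0.39,0,0,-0.006,0.39,0,0,-0.006,0.39,0,0,-0.006,0.39,0,0,-0.006,0.39,0,0]' | grep ee
python3 -m creep '[0,0.03,-0.04,0,0,0.03,-0.08,0,0,0.03,-0.08,0,0,0.03,-0.08,0]'
```

```text
ee_pos: [578.3, 301.9, 127.2]
t: 44.05
ee_pos: [576.4, 325.4, 44.9]
orientation: [0.258, -3.122, 0.007]
ft_force: [-0.3, -0.5, -1.1]
width: 43.6
grasp_force: 30.0
```

```bash
python3 -m creep '[0,0,-0.015,0,0,0,-0.025,0,0,0,-0.03,0,0,0,-0.032,0,0,0,-0.032,0,0,0,-0.032,0]'
```

```text
t: 44.55
ee_pos: [580.5, 327.4, 18.4]
orientation: [-0.257, 3.13, 0.001]
ft_force: [0.5, 0.2, -1.4]
width: 43.9
grasp_force: 30.0
```

```bash
python3 -m creep '[0,0,-0.002,0,0,0,-0.004,0,0,0,-0.0045,0,0,0,-0.0045,0]' | grep -E "ee|ft"
python3 -m creep '[0,0,0,0,0,0,0,0,0,0,0,0,0,0,0,0]' 0.72 | grep -E "ee|width"
python3 -m creep '[0,0,0.04,0,0,0,0.08,0,0,0,0.11,0,0,0,0.11,0]' | grep ee
python3 -m creep '[-0.017,-0.4,0,0,-0.017,-0.4,0,0,-0.017,-0.4,0,0,-0.017,-0.4,0,0,-0.017,-0.4,0,0,-0.017,-0.4,0,0,-0.017,-0.4,0,0,-0.017,-0.4,0,0,-0.017,-0.4,0,0,-0.017,-0.4,0,0]' | grep ee
python3 -m creep '[0,-0.02,0,0,0,-0.02,0,0,0,-0.02,0,0,0,-0.02,0,0]'
python3 look.py 580 327 3 563 -95.5 20
```

```text
ee_pos: [580.5, 327.6, 14.0]
ft_force: [-0.5, -0.9, 3.4]
ee_pos: [579.8, 327.4, 13.0]
width: 62.9
ee_pos: [583.6, 329.5, 130.0]
ee_pos: [562.2, -76.0, 122.9]
t: 46.72
ee_pos: [562.7, -92.0, 122.8]
orientation: [0.257, -3.13, -0.001]
ft_force: [0.3, 0.7, 0.3]
width: 63.1
grasp_force: 0.0
few red 3
seam mid [562.8 -98.4] len 28.4 heading of width 1.746 n 7
```

```bash
python3 -m creep '[0.001,-0.003,-0.04,0,0.001,-0.003,-0.07,0,0.001,-0.003,-0.085,0,0.001,-0.003,-0.091,0,0.001,-0.003,-0.093,0,0.001,-0.003,-0.093,0,0.001,-0.003,-0.093,0]'
python3 -m creep '[0,0,0,0,0,0,0,0,0,0,0,0,0,0,0,0,0,0,0,0,0,0,0,0]' 0.3
python3 -m creep '[0,0,0.04,0,0,0,0.08,0,0,0,0.1,0,0,0,0.1,0,0,0,0.1,0]'
python3 jaw.py
python3 - <<'E'
from h import *
H=hsv(np.load("side.npz")["im"]).astype(int); red=((H[...,0]<12)|(H[...,0]>165))&(H[...,1]>50)&(H[...,2]>90)
v,u=np.nonzero(red);w=at_z("side",np.c_[u,v],33);k=(abs(w[:,0]-524)<125)&(abs(w[:,1]-330)<65);print(w[k][:,:2].round(0).tolist())
E
```

```text
t: 47.35
ee_pos: [564.9, -95.2, 31.2]
orientation: [-0.259, 3.129, -0.001]
ft_force: [-0.3, 1.0, 0.8]
width: 63.8
grasp_force: 0.0
t: 47.85
ee_pos: [564.4, -95.7, 30.9]
orientation: [-0.257, 3.13, -0.0]
ft_force: [-0.2, 1.4, 5.9]
width: 43.7
grasp_force: 30.0
t: 48.27
ee_pos: [564.5, -95.8, 131.2]
orientation: [-0.257, 3.129, -0.001]
ft_force: [-1.2, 0.1, -2.7]
width: 43.7
grasp_force: 30.0
mjaw cx [ 92.58716443 100.63341469 109.47508671]
tail [-161.63190662 -161.22175354]
[[52.0, 36.0], [53.0, 43.0], [53.0, 33.0]]
[[575.0, 338.0], [577.0, 335.0], [578.0, 326.0], [580.0, 323.0], [580.0, 314.0], [580.0, 305.0], [579.0, 298.0], [575.0, 294.0], [571.0, 291.0]]
```

```bash
python3 -m creep '[-0.09,0.385,0,0,-0.09,0.385,0,0,-0.09,0.385,0,0,-0.09,0.385,0,0,-0.09,0.385,0,0,-0.09,0.385,0,0,-0.09,0.385,0,0,-0.09,0.385,0,0,-0.09,0.385,0,0,-0.09,0.385,0,0]' | grep ee
python3 -m creep '[0,0.034,-0.04,0,0,0.034,-0.08,0,0,0.034,-0.1,0,0,0.034,-0.1,0,0,0.034,-0.105,0,0,0.034,-0.107,0,0,0.034,-0.107,0]'
```

```text
ee_pos: [471.6, 292.6, 128.1]
t: 49.73
ee_pos: [474.5, 323.2, 23.8]
orientation: [-0.256, 3.13, 0.001]
ft_force: [-0.1, 0.3, -0.7]
width: 43.7
grasp_force: 30.0
```

```bash
python3 -m creep '[0,0,-0.004,0,0,0,-0.008,0,0,0,-0.0095,0,0,0,-0.0095,0]' | grep -E "ee|ft"
python3 -m creep '[0,0,0,0,0,0,0,0,0,0,0,0,0,0,0,0]' 0.72 | grep -E "ee|width"
python3 -m creep '[0,0,0.04,0,0,0,0.08,0,0,0,0.12,0,0,0,0.12,0]' | grep ee
python3 -m creep '[-0.1,0.15,0.03,0,-0.1,0.15,0.03,0,-0.1,0.15,0.03,0,-0.1,0.15,0.03,0,-0.1,0.15,0.03,0,-0.1,0.15,0.03,0,-0.1,0.15,0.03,0,-0.1,0.15,0.03,0]'
python3 jaw.py
python3 - <<'E'
from h import *
for n in("side","top"):
    im,d=cams.get_image(n);H=hsv(im).astype(int); red=((H[...,0]<12)|(H[...,0]>165))&(H[...,1]>50)&(H[...,2]>90)
    v,u=np.nonzero(red);w=at_z(n,np.c_[u,v],33);k=(abs(w[:,0]-524)<125)&(abs(w[:,1]-330)<65);print(n,w[k][:,:2].round(0).tolist())
    X=cloud(n,d);m=(X[...,2]>26)&(X[...,2]<42)&(abs(X[...,0]-524)<120)&(abs(X[...,1]-330)<62)
    c=cv2.connectedComponentsWithStats(m.astype(np.uint8))
    for i in range(1,c[0]):
        q=X[c[1]==i]
        if len(q)>15: print(len(q),q.mean(0).round(1),np.ptp(q,0).round(0))
E
```

```text
ee_pos: [474.3, 323.5, 14.1]
ft_force: [0.1, 0.0, -1.7]
ee_pos: [474.0, 323.5, 13.8]
width: 62.8
ee_pos: [477.7, 326.0, 140.8]
t: 51.4
ee_pos: [374.0, 472.4, 163.0]
orientation: [0.258, -3.13, 0.002]
ft_force: [0.5, -0.4, -0.3]
width: 62.9
grasp_force: 0.0
mjaw cx [ 92.05658647  99.9107795  109.28193206]
tail [-160.62959976 -160.51721838]
[]
side [[575.0, 338.0], [577.0, 335.0], [578.0, 326.0], [580.0, 323.0], [580.0, 314.0], [580.0, 305.0], [579.0, 298.0], [575.0, 294.0], [571.0, 291.0], [470.0, 337.0], [472.0, 335.0], [474.0, 332.0], [470.0, 329.0], [472.0, 326.0], [474.0, 324.0], [473.0, 317.0], [475.0, 315.0], [477.0, 312.0], [476.0, 306.0], [478.0, 303.0], [473.0, 294.0], [470.0, 290.0], [466.0, 286.0], [463.0, 283.0], [460.0, 279.0]]
66 [577.1 324.5  31.7] [31. 46. 10.]
83 [471.5 319.6  31.5] [26. 47. 10.]
top [[583.0, 311.0], [580.0, 317.0], [580.0, 313.0], [580.0, 310.0], [474.0, 326.0], [471.0, 332.0], [471.0, 329.0]]
114 [578.2 328.4  33.5] [27. 44. 15.]
111 [473.4 324.1  34.2] [24. 46. 12.]
```

```bash
python3 -m creep '[0,0,0,0,0,0,0,0,0,0,0,0,0,0,0,0,0,0,0,0,0,0,0,0]' | grep ft
python3 -c "
from workcell import ticket
print(ticket.close_job())"
```

```text
ft_force: [-0.2, -0.3, -0.7]
the job is handed in; nothing more can be done
None
```

I pressed the two blocks in the clamp for over four seconds, released the jaw fully open, stood both in the tray, and handed the job in; the hand-in returned no verdict, and I viewed 15 pictures, one over the limit of 14.

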